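Ring and raise the stall's sign mast

TASK

Get the chocolate stall's sign mast ready: thread first the red spacer ring and then the gold ring down over the mast until both sit fully home on its foot, the gold one on top of the red. Then squeeze the green button in the side of the mast's head and, keeping it squeezed, pull the head straight up past the first stop to the second stop, where the mast is at full height. It springs back down if let go, so finish while still holding it up there with the button squeezed; leave the chocolates, the gift box and the jar where they are.

Things in the scene. Friction and masses are not known exactly. Their poses are not given: they have to be found in the camera images.
- foot: Sign mast, screwed to the table; place and yaw vary. Grey round foot 110 mm across, 50 mm high; origin at the centre of its underside, z up. On it a fixed aluminium sleeve 33 mm across, 34 mm tall, and 2 mm above that the telescope's blue head, whose top is 66 mm above the foot's top when down. +x points to the side of the head that has the green button.
- foot_top (a point): Centre of the foot's top face, on the mast axis, 50 mm above the table; the red ring's underside rests at this height when home, the gold ring's 18 mm higher. Axes as foot.
- head (a point): Point on the mast axis in the blue head, 14 mm above its underside, 50 mm above the foot's top when down; rises with the head. Head: block 25 mm tall plus 5 mm taper; in the foot's axes x -13 to +9, y -8 to +8 mm. All of head and button lies within 16 mm of the mast axis, so the rings pass over. With both rings on, the gold ring's top is 4 mm below the head's underside.
- button_face (a point): Centre of the outer face of the green button: 15 mm out from the mast axis along the foot's +x (10 mm when fully in), 51 mm above the foot's top when down. Face 11 mm wide, 16 mm tall. Grip along the foot's x axis, one finger on it, the other on the back of the head: 28 mm across at first, 23 mm with the button in.
- lower_tube (a joint): How far the thick lower tube has slid up out of the sleeve, m: 0 down, 0.045 at its end. It moves first: lifting it takes about 3 to 4 N.
- upper_tube (a joint): How far the thin upper tube with the head has slid up out of the lower tube, m: 0 down, 0.045 at its end. Moves second, at 5 to 6.5 N. First stop: lower tube out, 45 mm of lift. Second stop, the hard end: both out, 90 mm of lift. Springs pull both back; holding it up takes about 6 N, a pull of 12 N makes sure of the second stop.
- button (a joint): Travel of the green button into the head, m: 0 out, 0.005 fully in (about 6 N). A catch locks the telescope down (after about 1.5 mm of play) unless the button is at least 4 mm in. A raised mast let go springs down until its catch lands about 17 mm above the lowest position; squeezing the button frees it again.
- red_ring: Red plastic ring lying flat on the table, loose: 64 mm outside, 38 mm hole, 18 mm high. Origin at the centre of its underside, z up. About 0.11 kg.
- gold_ring: Gold metal ring lying flat on the table, loose: 56 mm outside, 38 mm hole, 14 mm high. Origin at the centre of its underside, z up. About 0.12 kg.
- choc_tray: Bystander: gold tray of chocolates, 130 x 170 mm (x, y), 20 mm high, loose. Origin at the centre of its underside.
- gift_box: Bystander: red gift box with gold ribbon, 80 x 80 x 50 mm with a bow to 64 mm, loose. Origin at the centre of its underside.
- sweet_jar: Bystander: amber glass jar with gold lid, 70 mm across, 100 mm high, loose. Origin at the centre of its underside.
Not all that is in view belongs to the job. Leave any pink look-alike of the red_ring alone.

How it is judged (in metres and radians):
On the way, in this order (a step that is already met when the one before it is completed fails the run):
1. the red ring sits fully home on the foot, the gold ring not yet on the mast (z of red_ring in the frame of foot_top between -0.003 and 0.003 m and horizontal distance between red_ring and foot_top below 0.004 m and angle between red_ring's own z axis and vertical below 0.09 rad and horizontal distance between gold_ring and foot_top above 0.03 m), for 0.2 s.
2. the gold ring sits fully home on the red one (z of red_ring in the frame of foot_top between -0.003 and 0.003 m and horizontal distance between each of red_ring, gold_ring and foot_top below 0.004 m and angle between each of red_ring, gold_ring's own z axis and vertical below 0.09 rad and z of gold_ring in the frame of red_ring between 0.015 and 0.021 m and value of joint button below 0.003 m), for 0.2 s.
3. with both rings home, the button is squeezed in and the mast is pulled up off its catch (z of red_ring in the frame of foot_top between -0.003 and 0.003 m and horizontal distance between each of red_ring, gold_ring and foot_top below 0.004 m and angle between each of red_ring, gold_ring's own z axis and vertical below 0.09 rad and z of gold_ring in the frame of red_ring between 0.015 and 0.021 m and value of joint button above 0.003 m and value of joint lower_tube above 0.01 m), for 0.05 s.
At the end, for the whole second after the job is handed in: Fingers grip the mast (over 3 N), button over 3 mm in, both tubes within 5 mm of their 45 mm ends; red ring home on the foot, gold ring on it (heights within 3 mm, 4 mm of the axis, flat within 5 degrees), at rest, not touched by the fingers (z of red_ring in the frame of foot_top between -0.003 and 0.003 m and horizontal distance between each of red_ring, gold_ring and foot_top below 0.004 m and angle between each of red_ring, gold_ring's own z axis and vertical below 0.09 rad and z of gold_ring in the frame of red_ring between 0.015 and 0.021 m and value of joint each of lower_tube, upper_tube above 0.04 m and value of joint button above 0.003 m and contact force between the fingers and foot above 3 N and contact force between the fingers and red_ring below 0.5 N and contact force between the fingers and gold_ring below 0.5 N and linear speed of each of red_ring, gold_ring below 0.02 m/s); the arm keeps its last pose, push and grip.
It fails at once if the chocolate tray is moved more than 20 mm (distance of choc_tray from where it was at the start of the episode above 0.02 m).
It fails at once if the gift box is moved more than 20 mm (distance of gift_box from where it was at the start of the episode above 0.02 m).
It fails at once if the jar is moved more than 20 mm (distance of sweet_jar from where it was at the start of the episode above 0.02 m).
It fails at once if the mast is pulled up past 15 mm before both rings are on it (value of joint lower_tube above 0.015 m and horizontal distance between any of gold_ring, red_ring and foot_top above 0.03 m).
It also fails if it takes over 70 s, if anything falls off the work surface, if the arm or the gripper's body presses on something with over 40 N, if the wrist force passes 120 N, or if a joint passes its speed limit or range.

ROBOT

A 6-joint arm with a two-finger parallel gripper is mounted at the origin on the work surface. World frame = base frame: x ahead of the robot, y to its left, z up, the work surface at z = 0. Lengths are in mm, angles in rad, forces in N, time in s.
With the tool pointing down it reaches from about 250 to 775 mm from the base axis. Payload 4 kg.
Tool frame: the origin (TCP) lies midway between the tips of the shut fingers; the grasp point (between the pads) lies 19 mm behind it; z points along the fingers, y is the direction in which the jaws open and shut (so a half turn about z gives the same grasp; the last joint's range is limited). The gripper opens to 85 mm and grips with 20 to 120 N. Pads are 22 mm wide; open, the fingers measure 114 mm over their backs; the gripper's body (76 mm by 85 mm) begins 54 mm behind the grasp point. The pads swing forward as they close: fully open they stand 13 mm farther back than shut.
Start: joints at [-1.287, 0.087, 1.371, -0, 1.684, -0.103], TCP at [207.473, -509.385, 231.341] pointing down, gripper open.
Joint ranges: [-3.1, 3.1], [-0.76, 2.03], [0.27, 2.55], [-1.08, 4.22], [0.17, 2.65], [-2.57, 2.57]. Speed limits (rad/s): [2.79, 2.79, 3.14, 3.14, 3.14, 3.14].

INTERFACE

Orientations are given as [roll, pitch, yaw] about the fixed x, y, z axes, in that order (R = Rz(yaw) Ry(pitch) Rx(roll)).
In Python, from plant import sensors, snapshot, arm, finder gives the robot as it stands.
- The arm moves only by the tool step_arm, never from a script. Its argument "deltas" is a list of rows, each an object with "offset": the shift along the tool's x, y, z in m, a list of three; "turn": the turn, a rotation vector about the tool's x, y, z in degrees, a list of three. In form: [{"offset": [dx, dy, dz], "turn": [ax, ay, az]}, ...]. A call has exactly 8 rows; each row is the pose to reach, as a shift and turn from the pose commanded when the call began, along the tool's axes at that moment; what a row does not reach only later rows make up. A row lasts 1/10 s, in which the tool goes at most 50 mm and 8.59 degrees, less where a joint would pass 70% of its speed; a pose out of reach is approached as far as the arm can. A call with a gripper value outside its range is refused whole. "claw" is the closure, from 0 (fully open) to 1 (shut), set as the call begins (left out, the last holds). The fingers move at their own pace and stop on an object; "force" is the grip in N (left out, the last holds). Time passes only in rows, so rows that repeat a pose let the fingers close, or fill a call up. It gives the time, the measured TCP pose, the force and the opening at its end, in the units of the state.
- sensors.observe(): the state, without advancing time (a new reading comes with each control period).
- snapshot(name): name is "scene" or "top" or "wrist"; returns a dict with "image" (480x640x3 uint8, red, green, blue), "range_z" (480x640 float32, mm along the optical axis (not along the pixel's ray), 0 where there is no reading), "fx", "fy", "cx", "cy" (pixels), "position" and "orientation" of the camera in the world. Camera axes: x right, y down, z forward; pixel columns grow to the right and rows downward; lengths in mm; the calibration is good to about 2 mm. The wrist camera is an equidistant fisheye: a pixel r from the principal point sees the ray r / f radians off the axis. A picture is of the moment at which its call begins.
- arm.hand_in(): hands the job in, once; it reports no verdict.
Trained networks look in a picture, given as the dict that the camera call returned (one of the last four; its "shot" number tells which), for a name from the list of things; names that differ only in an ending like _2 or _b are one class to them, and where a whole thing is asked for, a point or a joint stands for the part that bears it (a point fixed in the world has none). Each returns a list of dicts, best first, with "p" (0 to 1); they miss things now and then, are a little off and sometimes report something else, mostly with a low value. They report only what shows in the picture. A call takes as long as a camera call. They do not tell look-alikes from the thing itself.
- finder.search_frame(target, picture): "rect" ([left, top, right, bottom] in pixels, round what is visible of it).
- finder.place_of(target, picture): "location" ([column, row] in pixels: a listed point, or the origin of a listed thing).
The state is a dict: "time_s": time; "q": joint angles; "qvel": joint speeds; "joint_torque": joint torques, N m; "position": TCP position; "tcp_rot": TCP orientation; "wrist_force": force on the tool from outside, world axes, zero at the start; "torque": the same for the moment, N m; "opening": finger opening in mm.
Only numpy, scipy, OpenCV 4.12 (cv2) and the standard library are available. Lean on these libraries where they do the work, as an engineer would, in place of code of your own. Each camera call takes 0.05 s, during which the arm holds its last target.

## Working session

There is one attempt and no reset: what is moved stays moved. The work goes in short steps, Python scripts to look and compute and a tool call to move; the robot and the scene stay as the last step left them, time stands still between calls to the robot, and variables do not carry over. Pictures are saved under pics/ and viewed, and the job is handed in when it is done.

Besides the shell and the picture viewer there is one more tool, called after ">>>" as name([rows], argument=value, ...), one row to a line, values as JSON. step_arm: Moves the arm, as the interface text tells. Its arguments: {"type":"object","properties":{"deltas":{"type":"array"},"claw":{"type":"number"},"force":{"type":"number"}},"required":["deltas"]}

```bash
ls -la; mkdir -p pics; python3 - <<'E'
from plant import sensors,snapshot,arm,finder
import cv2,numpy as np
s=sensors.observe();print(s)
for n in ["scene","top"]:
    p=snapshot(n);cv2.imwrite(f"pics/{n}0.png",p["image"][:,:,::-1])
    print(n,{k:p[k] for k in p if k not in("image","range_z")})
    for t in ["foot","foot_top","head","button_face","red_ring","gold_ring","choc_tray","gift_box","sweet_jar"]:
        try: print(t,[(np.round(d["location"]).tolist(),round(d["p"],2)) for d in finder.place_of(t,p)[:3]])
        except Exception as e: print(t,e)
E
```

```text
total 12
drwxr-xr-x  3 agent agent 4096 Dec  7 16:55 .
drwxr-xr-x 23 root  root  4096 Dec  7 16:55 ..
drwxr-xr-x  2 agent agent 4096 Dec  7 16:55 pics
{'time_s': 0.0, 'q': array([-1.28710728e+00,  8.79635635e-02,  1.37228073e+00, -8.18078341e-06,
        1.68362739e+00, -1.03096418e-01]), 'qvel': array([-4.09834387e-05,  1.02343269e-03,  6.88051267e-04,  1.32419909e-03,
        1.21976748e-05, -1.10918677e-03]), 'joint_torque': array([-8.75814039e-04, -3.51869202e+01, -3.13274145e+01, -1.16749011e-04,
        1.07106316e-02, -2.63071809e-05]), 'position': array([ 207.31773171, -508.87530924,  230.12103804]), 'tcp_rot': array([-3.13932489e+00, -2.26455924e-04,  3.86784296e-01]), 'wrist_force': array([-0.05092656, -0.32699532,  0.06192162]), 'torque': array([0.01789361, 0.03565095, 0.01028272]), 'opening': 85.37559427165338}
scene {'fx': 615.9104987191018, 'fy': 615.9104987191018, 'cx': 322.6158204937111, 'cy': 241.99729421439247, 'position': array([1010.63788814, -445.51817028, 1187.2142808 ]), 'orientation': array([-2.60150323,  0.00540983,  0.70213821]), 'shot': 1}
foot [([303.0, 26
[... 327 characters left out ...]
, 0.67)]
gift_box [([418.0, 258.0], 0.58)]
sweet_jar [([304.0, 389.0], 0.85)]
top {'fx': 586.7556165905933, 'fy': 586.7556165905933, 'cx': 324.2230684728127, 'cy': 251.45682633195275, 'position': array([ 491.15310367,   16.06898004, 1212.16007555]), 'orientation': array([-3.05767937,  0.02202405, -1.58548527]), 'shot': 2}
foot [([330.0, 278.0], 0.58), ([232.0, 290.0], 0.37)]
foot_top [([328.0, 278.0], 0.78), ([234.0, 290.0], 0.27)]
head []
button_face [([336.0, 266.0], 0.43)]
red_ring [([193.0, 248.0], 0.83), ([177.0, 294.0], 0.68), ([230.0, 287.0], 0.67)]
gold_ring [([448.0, 281.0], 0.56)]
choc_tray [([357.0, 169.0], 0.7)]
gift_box [([250.0, 195.0], 0.92)]
sweet_jar [([435.0, 180.0], 0.64)]
```

View pics/scene0.png

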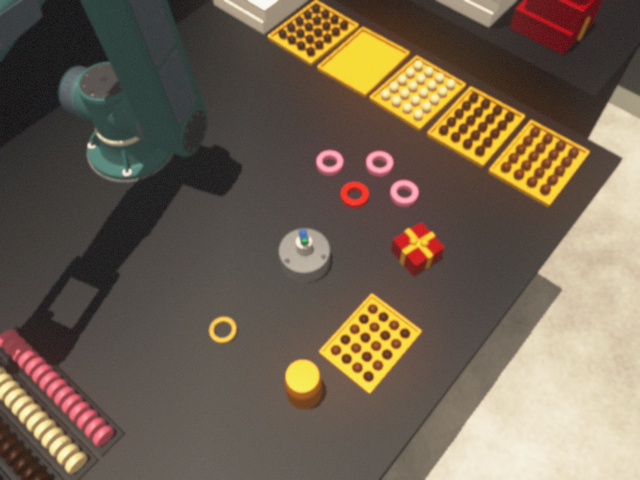

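View pics/top0.png

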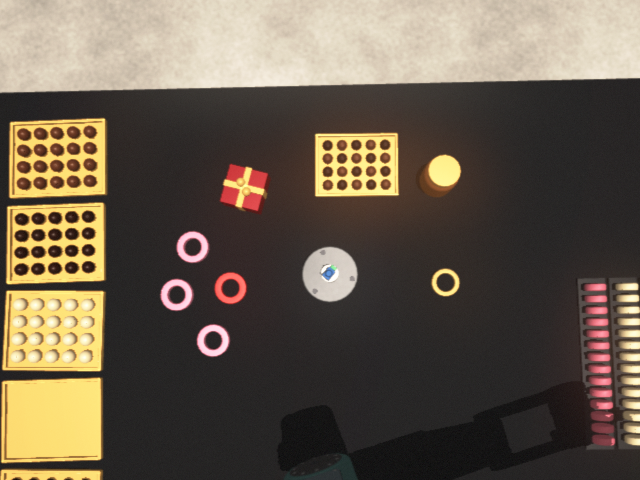

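The scene view shows the red ring at about (354,194) with pink look-alikes around it, the mast at (304,250), and the gold ring at (223,329). The top view shows red at (230,288), the mast at (329,273), and gold at (446,282).

```bash
cat > h.py <<'E'
from plant import sensors,snapshot,arm,finder
import cv2,numpy as np
from scipy.spatial.transform import Rotation as Ro
def Rm(p): return Ro.from_euler('xyz',p["orientation"]).as_matrix()
def rays(p,uv,fish=False):
    uv=np.atleast_2d(np.asarray(uv,float)); x=(uv[:,0]-p["cx"])/p["fx"]; y=(uv[:,1]-p["cy"])/p["fy"]
    if fish:
        r=np.hypot(x,y); s=np.where(r>1e-9,np.sin(r)/np.maximum(r,1e-9),1); d=np.c_[x*s,y*s,np.cos(r)]
    else: d=np.c_[x,y,np.ones_like(x)]
    return d
def at_z(p,uv,z,fish=False):
    d=rays(p,uv,fish)@Rm(p).T; o=np.asarray(p["position"]); return o+d*((z-o[2])/d[:,2])[:,None]
def cloud(p,mask,fish=False):
    v,u=np.nonzero(mask&(p["range_z"]>0)); d=rays(p,np.c_[u,v],fish); d=d/d[:,2:3]*p["range_z"][v,u][:,None]
    return d@Rm(p).T+p["position"]
def tri(o1,d1,o2,d2):
    A=np.c_[d1,-d2]; t=np.linalg.lstsq(A,o2-o1,rcond=None)[0]; a=o1+t[0]*d1;b=o2+t[1]*d2
    return (a+b)/2,np.linalg.norm(a-b)
def hsv(p): return cv2.cvtColor(p["image"],cv2.COLOR_RGB2HSV)
def box(shape,c,r):
    m=np.zeros(shape[:2],bool);c=[int(round(i)) for i in c];m[max(0,c[1]-r):c[1]+r,max(0,c[0]-r):c[0]+r]=1;return m
def save(p,n): cv2.imwrite(f"pics/{n}.png",p["image"][:,:,::-1])
E
python3 - <<'E'
from h import *
R={}
P={n:snapshot(n) for n in("scene","top")}
C={"scene":dict(red=(354,194),gold=(223,329),pa=(404,192),pb=(379,163),pc=(330,161)),"top":dict(red=(230,288),gold=(446,282),pa=(193,247),pb=(177,294),pc=(213,340))}
for n in P:
    p=P[n];h=hsv(p)
    for k,c in C[n].items():
        b=box(h.shape,c,22); S=h[...,1]>90;V=h[...,2]>90;H=h[...,0]
        hm={"red":(H<8)|(H>172),"gold":(H>12)&(H<35)}.get(k,(H>150)|(H<12))
        m=b&(S if k[0]!="p" else h[...,1]>40)&V&hm
        e=cv2.fitEllipse(cv2.convexHull(np.argwhere(m)[:,::-1].astype(np.int32)))
        cl=cloud(p,m); z=np.percentile(cl[:,2],[10,50,90])
        R[n,k]=e[0]
        zt={"gold":14}.get(k,18)
        mm=cl[:,:2]; 
        print(n,k,m.sum(),np.round(e[0],1),np.round(e[1],1),"z",z.round(1),"atztop",at_z(p,e[0],zt)[0].round(1),"mid",((cl.min(0)+cl.max(0))/2).round(1),(cl.max(0)-cl.min(0)).round(1))
    c={"scene":(304,250),"top":(329,276)}[n]
    b=box(h.shape,c,30);cl=cloud(p,b)
    top=cl[(cl[:,2]>44)&(cl[:,2]<56)]
    print(n,"foot pts",len(top),top.mean(0).round(1),(top[:,:2].min(0)+top[:,:2].max(0)).round(1)/2,np.ptp(top,axis=0).round(1))
    g=b&(h[...,0]>45)&(h[...,0]<85)&(h[...,1]>90);bl=b&(h[...,0]>95)&(h[...,0]<130)&(h[...,1]>90)
    for q,m in(("green",g),("blue",bl)):
        cl=cloud(p,m); print(q,m.sum(),np.argwhere(m)[:,::-1].mean(0).round(1) if m.any() else 0,np.median(cl,0).round(1) if len(cl) else 0)
for k in("red","gold","pa","pb","pc"):
    a,b=[( P[n]["position"],(rays(P[n],R[n,k])@Rm(P[n]).T)[0]) for n in P]
    print(k,[np.round(i,1) for i in tri(*a,*b)])
E
```

```text
scene red 699 [353.4 169.4] [43.2 80.3] z [-0.4 13.2 20.3] atztop [479.  286.6  18. ] mid [498.5 259.2   8.4] [115.6 116.3  32.7]
scene gold 509 [222.6 329.6] [28.2 29.7] z [-0.2 12.4 16.4] atztop [ 529.7 -204.1   14. ] mid [ 523.9 -200.6    7.1] [65.5 62.  25.9]
scene pa 891 [398.9 186.7] [43.  57.8] z [-1.   7.7 19.8] atztop [592.2 315.3  18. ] mid [589.  322.1   9.5] [112.7 150.5  33.1]
scene pb 952 [381.1 167.3] [49.6 61.3] z [-1.5  4.7 20. ] atztop [525.6 334.   18. ] mid [518.3 348.    9.3] [140.6 183.4  32.5]
scene pc 694 [344.9 162.7] [37.6 62. ] z [-1.1 10.6 20.2] atztop [450.8 289.2  18. ] mid [433.9 292.9  10.2] [128.9 115.4  33. ]
scene foot pts 1479 [551.   26.6  50.4] [546.25  31.15] [109.6 109.6  12. ]
green 23 [304.  240.8] [557.   22.5 107.4]
blue 51 [302.8 233.8] [547.4  30.3 113.8]
top red 634 [230.1 287.6] [32.2 32.9] z [ 2.1 17.7 21.1] atztop [521.2 233.9  18. ] mid [521.9 236.8  11.2] [64.2 69.5 30.1]
top gold 435 [445.1 281.9] [28.4 28.9] z [ 1.1 13.6 17. ] atztop [ 526.2 -203.8   14. ] mid [ 526.5 -205.7    6.4] [57.7 58.5 27.7]
top pa 617 [192.3 246.7] [32.  33.2] z [ 1.5 17.3 21.2] atztop [606.2 311.7  18. ] mid [608.3 315.6  10. ] [66.8 71.8 31.7]
top pb 601 [176.4 294.4] [32.4 33.4] z [ 1.2 17.2 21.1] atztop [508.9 344.   18. ] mid [509.2 348.1   9.6] [64.4 71.  32. ]
top pc 398 [212.7 340. ] [32.7 33.6] z [ 0.5 16.  20.8] atztop [415.7 269.4  18. ] mid [414.7 272.5   9.3] [65.8 70.4 28.8]
top foot pts 2127 [544.4  30.1  50.6] [544.65  29.45] [107.6 107.3  11.9]
green 10 [332.5 267.5] [553.7  23.9 109.7]
blue 81 [328.3 273. ] [543.2  32.3 113.9]
red [array([522. , 219.2, 119.1]), np.float64(9.9)]
gold [array([ 527. , -203.8,    9.2]), np.float64(2.1)]
pa [array([601.9, 303.7,  40.2]), np.float64(6.4)]
pb [array([510.7, 354.6, -15.4]), np.float64(3.8)]
pc [array([427.8, 288. ,  -3.8]), np.float64(38.6)]
```

```bash
cat > plan.py <<'E'
import json,sys,os
import numpy as np
from scipy.spatial.transform import Rotation as Ro
# commanded pose kept in cmd.json: pos mm, yaw deg (roll=180,pitch=0)
F="cmd.json"
if not os.path.exists(F): json.dump([207.473,-509.385,231.341,22.16],open(F,"w"))
def get(): return json.load(open(F))
def axes(yaw):
    c,s=np.cos(np.radians(yaw)),np.sin(np.radians(yaw)); return np.array([[c,s,0],[s,-c,0],[0,0,-1.]])
def to(x,y,z,yaw):
    """print tool-frame offset (mm) and turn z (deg) to a world command pose"""
    c=get(); o=axes(c[3])@(np.array([x,y,z])-c[:3]); t=-(((yaw-c[3])+180)%360-180)
    print("offset mm",o.round(1),"turnz",round(t,1),"dist",round(float(np.linalg.norm(o)),1))
def done(ox,oy,oz,t):
    """record executed final row: offsets in mm, turn deg"""
    c=get(); p=np.array(c[:3])+axes(c[3]).T@np.array([ox,oy,oz]); json.dump([*p.tolist(),c[3]-t],open(F,"w")); print("cmd",np.round(p,2),c[3]-t)
E
python3 -c "
from plan import *
to(430,-190,235,30)"
```

```text
offset mm [ 326.6 -211.9   -3.7] turnz -7.8 dist 389.3
```

>>> step_arm([
  {"offset": [0.02,-0.013,0],"turn": [0,0,0]},
  {"offset": [0.06,-0.039,0],"turn": [0,0,-1]},
  {"offset": [0.1,-0.065,0],"turn": [0,0,-2]},
  {"offset": [0.14,-0.091,0],"turn": [0,0,-3]},
  {"offset": [0.18,-0.117,0],"turn": [0,0,-4]},
  {"offset": [0.22,-0.143,0],"turn": [0,0,-5]},
  {"offset": [0.26,-0.169,0],"turn": [0,0,-6]},
  {"offset": [0.3,-0.195,0],"turn": [0,0,-8]},
], claw=0, force=30)

```text
time_s: 1.9
position: [412.5, -213.9, 231.6]
tcp_rot: [3.141, -0.0, 0.527]
wrist_force: [0.3, 0.4, -0.1]
opening: 85.3
```

```bash
python3 - <<'E'
from plan import *
done(300,-195,0,-8)
to(470,-20,235,38)
from h import *
p=snapshot("wrist");save(p,"w1");s=sensors.observe()
print({k:p[k] for k in p if k not in("image","range_z")});print(s["position"],s["tcp_rot"],s["q"])
print(Rm(p).round(3)); R=Ro.from_euler('xyz',s["tcp_rot"]).as_matrix()
print("cam in tool",R.T@(p["position"]-s["position"]),(R.T@Rm(p)).round(3))
E
```

```text
cmd [ 411.76 -215.63  231.34] 30.16
offset mm [ 148.6 -139.9   -3.7] turnz -7.8 dist 204.1
{'fx': 371.64829954431775, 'fy': 371.64829954431775, 'cx': 317.9759663912527, 'cy': 242.71733486375746, 'position': array([ 479.96997695, -175.03624076,  375.11805982]), 'orientation': array([ 2.83597156e+00, -2.67571121e-03, -1.04384612e+00]), 'shot': 5}
[ 416.17963556 -207.55588174  231.66176776] [-3.13905153 -0.00703464  0.53707834] [-0.58986637 -0.10483599  1.56062785  0.00749309  1.6850717   0.44469981]
[[ 0.503 -0.825 -0.259]
 [-0.864 -0.479 -0.154]
 [ 0.003  0.301 -0.954]]
cam in tool [  72.45445868    4.3325402  -142.96161355] [[-0.01  -0.951 -0.308]
 [ 1.    -0.011  0.002]
 [-0.005 -0.308  0.952]]
```

View pics/w1.png

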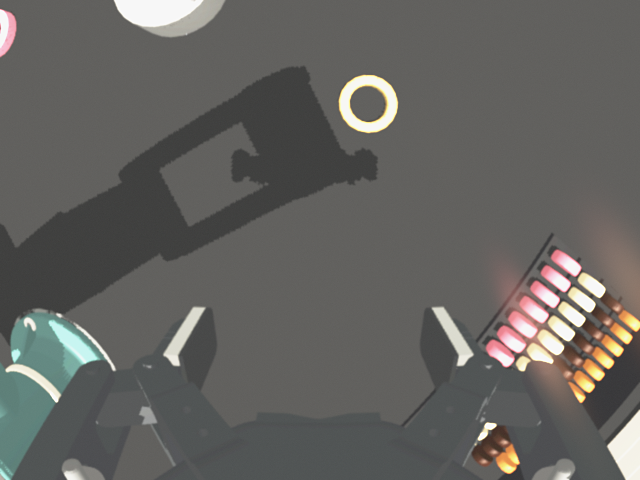

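The wrist view shows the gold ring at (368,104) and the finger pads at (190,335) and (445,335); the mast foot is at the top edge (170,10). Next I'll move to view the mast.

>>> step_arm([
  {"offset": [0.02,-0.02,0],"turn": [0,0,-1]},
  {"offset": [0.05,-0.05,0],"turn": [0,0,-2]},
  {"offset": [0.09,-0.085,0],"turn": [0,0,-4]},
  {"offset": [0.125,-0.12,-0.002],"turn": [0,0,-6]},
  {"offset": [0.14,-0.135,-0.003],"turn": [0,0,-7]},
  {"offset": [0.149,-0.14,-0.004],"turn": [0,0,-8]},
  {"offset": [0.149,-0.14,-0.004],"turn": [0,0,-8]},
  {"offset": [0.149,-0.14,-0.004],"turn": [0,0,-8]},
])

```text
time_s: 2.75
position: [470.1, -20.8, 235.2]
tcp_rot: [3.141, 0.001, 0.665]
wrist_force: [-1.1, -0.2, 0.3]
opening: 85.3
```

```bash
python3 - <<'E'
from plan import *
done(149,-140,-4,-8)
from h import *
p=snapshot("wrist");save(p,"w2");np.savez("w2.npz",**p);s=sensors.observe()
print(s["position"],s["tcp_rot"])
for t in ["foot","foot_top","head","button_face","red_ring","gold_ring"]:
    print(t,[(np.round(d["location"],1).tolist(),round(d["p"],2)) for d in finder.place_of(t,p)[:3]])
E
```

```text
cmd [470.25 -19.72 235.34] 38.16
[470.06733839 -21.07631239 235.1777656 ] [3.14119130e+00 8.18562327e-04 6.64022376e-01]
foot [([325.9, 114.2], 0.92)]
foot_top []
head [([325.7, 108.2], 0.91)]
button_face [([344.5, 105.7], 0.6), ([327.4, 111.0], 0.55)]
red_ring [([84.8, 90.7], 0.97), ([155.5, 28.1], 0.56)]
gold_ring [([470.2, 260.5], 0.77)]
```

View pics/w2.png

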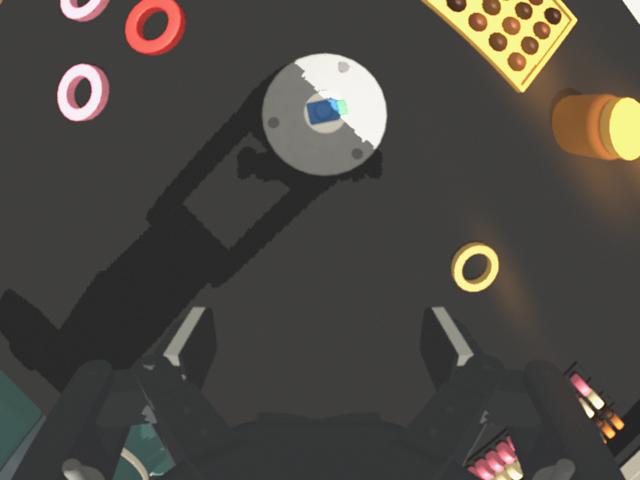

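The wrist view shows the mast foot centred near (325,114), its blue head at (322,110) with the green button at (342,106), the red ring at (155,26), and the gold ring at (475,267).

```bash
cat > meas.py <<'E'
from h import *
from scipy.optimize import least_squares
def circ(pts,r):
    f=lambda q:np.hypot(pts[:,0]-q[0],pts[:,1]-q[1])-q[2]
    s=least_squares(f,[*((pts.max(0)+pts.min(0))/2)[:2],r],loss="soft_l1",f_scale=1.0); return s.x, np.sqrt(np.mean(f(s.x)**2))
def zmask(p,zlo,zhi,fish):
    v,u=np.mgrid[0:480,0:640]; d=rays(p,np.c_[u.ravel(),v.ravel()],fish); d=d/d[:,2:3]*p["range_z"].reshape(-1,1)
    w=d@Rm(p).T+p["position"]; W=w.reshape(480,640,3); return W
def outer(p,mask,z,fish,r):
    c,_=cv2.findContours(mask.astype(np.uint8),cv2.RETR_EXTERNAL,cv2.CHAIN_APPROX_NONE); c=max(c,key=cv2.contourArea)[:,0,:].astype(float)
    return circ(at_z(p,c,z,fish)[:,:2],r)
E
python3 - <<'E'
from meas import *
p=dict(np.load("w2.npz"))
W=zmask(p,0,0,True)
near=lambda x,y,r:np.hypot(W[...,0]-x,W[...,1]-y)<r
z=W[...,2]
m=near(545,30,75)&(z>42)
print("foot",outer(p,m,50,True,55), np.median(z[near(545,30,55)&(z>42)&(z<58)]))
h=hsv(p)
b=near(545,30,45)&(z>75)
for q,lo,hi in(("green",40,85),("blue",95,130)):
    mm=b&(h[...,0]>lo)&(h[...,0]<hi)&(h[...,1]>60); print(q,mm.sum(),np.argwhere(mm)[:,::-1].mean(0),W[mm].mean(0).round(1),W[mm].min(0).round(1),W[mm].max(0).round(1))
for n,c,zt,r in(("red",(521,234),18,32),("gold",(527,-204),14,28)):
    m=near(*c,45)&(z>zt-5); print(n,m.sum(),outer(p,m,zt,True,r),np.median(z[m]))
cv2.imwrite("pics/w2c.png",cv2.resize(p["image"][60:170,260:390][:,:,::-1],None,fx=6,fy=5.4,interpolation=cv2.INTER_CUBIC))
E
```

```text
foot (array([546.02199693,  30.20127451,  54.01030633]), np.float64(0.35147697877313816)) 50.853988360325275
green 92 [321.80434783 140.48913043] [553.1  23.9 136.3] [531.8  18.2 108.5] [559.5  28.2 378.6]
blue 629 [322.79809221 110.83624801] [544.2  31.6 113.6] [532.3  20.  107.1] [556.3  43.4 119.1]
red 1630 (array([522.21585514, 232.25111995,  31.42936277]), np.float64(1.3387751935344567)) 18.33879429275271
gold 1006 (array([ 527.35535918, -202.76253317,   27.93765413]), np.float64(0.6337413948215903)) 14.759338507593014
```

View pics/w2c.png

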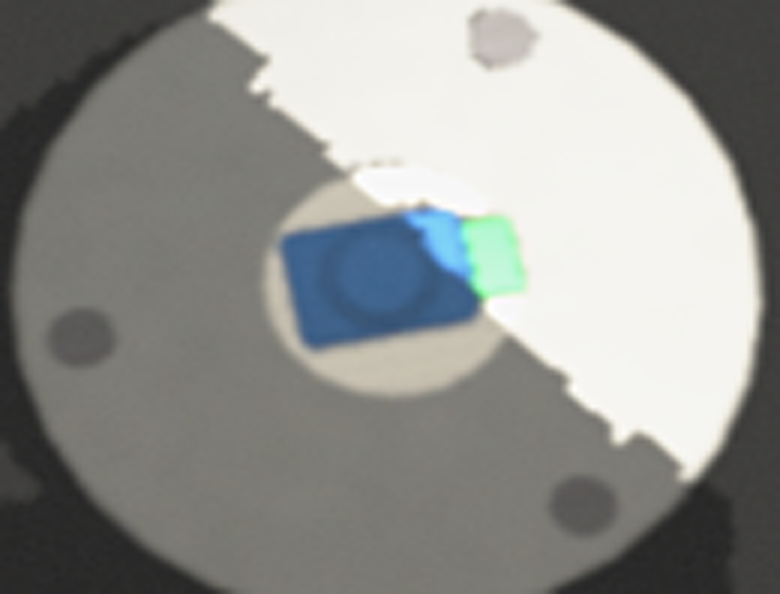

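```bash
python3 - <<'E'
from meas import *
p=dict(np.load("w2.npz"))
f=lambda X,Y:(260+X/6,60+Y/5.4)
for a,b in((f(318,348),f(478,315)),(f(282,238),f(415,210)),(f(485,298),f(525,292)),(f(470,222),f(512,215))):
    w=at_z(p,[a,b],112,True);d=w[1]-w[0];print(w.round(1).tolist(),np.degrees(np.arctan2(d[1],d[0])).round(1))
    W=None
h=hsv(p);m=np.zeros((480,640),bool);m[90:130,300:360]=1
mb=m&(h[...,0]>85)&(h[...,0]<130)&(h[...,1]>90)
mg=m&(h[...,0]>40)&(h[...,0]<85)&(h[...,1]>60)
for q,mm in(("b",mb),("g",mg),("all",mb|mg)):
    w=at_z(p,np.argwhere(mm)[:,::-1],112,True)[:,:2].astype(np.float32); r=cv2.minAreaRect(w); print(q,mm.sum(),r,w.mean(0))
E
```

```text
[[532.3, 31.0, 112.0], [547.5, 18.9, 112.0]] -38.5
[[541.3, 43.3, 112.0], [553.8, 33.4, 112.0]] -38.4
[[549.7, 19.7, 112.0], [553.3, 16.5, 112.0]] -41.4
[[556.6, 27.4, 112.0], [560.4, 24.1, 112.0]] -40.3
b 608 ((544.5636596679688, 31.540536880493164), (14.936850547790527, 21.10386848449707), 49.85824966430664) [544.43585   31.521902]
g 83 ((554.5726928710938, 22.7353458404541), (10.745485305786133, 5.9310526847839355), 44.47028350830078) [555.19257   23.566975]
all 691 ((546.7361450195312, 29.70844268798828), (14.936850547790527, 26.78748893737793), 49.85824966430664) [545.7277    30.566378]
```

```bash
python3 -c "
from plan import *
to(522,233,150,38.16)"
```

```text
offset mm [ 196.8 -166.7   85.3] turnz -0.0 dist 271.7
```

>>> step_arm([
  {"offset": [0.02,-0.017,0],"turn": [0,0,0]},
  {"offset": [0.055,-0.047,0],"turn": [0,0,0]},
  {"offset": [0.09,-0.077,0.01],"turn": [0,0,0]},
  {"offset": [0.125,-0.107,0.03],"turn": [0,0,0]},
  {"offset": [0.16,-0.137,0.055],"turn": [0,0,0]},
  {"offset": [0.187,-0.159,0.075],"turn": [0,0,0]},
  {"offset": [0.197,-0.167,0.085],"turn": [0,0,0]},
  {"offset": [0.197,-0.167,0.085],"turn": [0,0,0]},
])

```text
time_s: 3.9
position: [520.8, 234.0, 147.7]
tcp_rot: [-3.14, 0.005, 0.668]
wrist_force: [-0.0, -0.5, 0.1]
opening: 85.5
```

```bash
python3 - <<'E'
from plan import *
done(197,-167,85,0)
from meas import *
p=snapshot("wrist");save(p,"w3");np.savez("w3.npz",**p);s=sensors.observe()
print(s["position"],s["tcp_rot"])
W=zmask(p,0,0,True);z=W[...,2]
near=lambda x,y,r:np.hypot(W[...,0]-x,W[...,1]-y)<r
h=hsv(p);H=h[...,0]
m=near(522,233,45)&(z>10)&(z<24)
print(m.sum(),outer(p,m,18,True,32),np.median(z[m]))
print(finder.place_of("red_ring",p)[:2])
E
```

```text
cmd [521.97 233.31 150.34] 38.16
[521.59499119 232.89088632 149.48271699] [3.14141036e+00 2.54612675e-03 6.66792955e-01]
3542 (array([523.07604063, 234.63499815,  31.47895501]), np.float64(0.48569127587894456)) 18.672161932634083
[{'location': [212.5, 287.6], 'p': 0.61}]
```

View pics/w3.png

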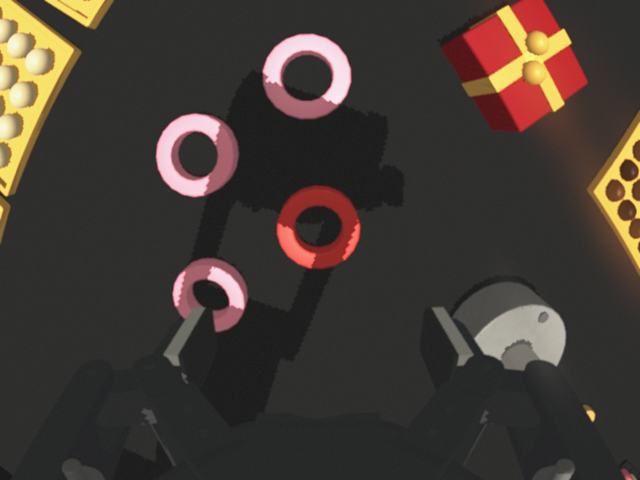

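The wrist view shows the red ring at (318,228), and the left finger's path falls in the gap between the pink rings at (197,153) and (210,295). I'll descend and grasp.

```bash
python3 -c "
from plan import *
to(522.8,234.4,1,38.16)"
```

```text
offset mm [  1.3  -0.3 149.3] turnz -0.0 dist 149.3
```

>>> step_arm([
  {"offset": [0.001,0,0.01],"turn": [0,0,0]},
  {"offset": [0.001,0,0.035],"turn": [0,0,0]},
  {"offset": [0.001,0,0.07],"turn": [0,0,0]},
  {"offset": [0.001,0,0.1],"turn": [0,0,0]},
  {"offset": [0.001,0,0.125],"turn": [0,0,0]},
  {"offset": [0.001,0,0.14],"turn": [0,0,0]},
  {"offset": [0.001,0,0.149],"turn": [0,0,0]},
  {"offset": [0.001,0,0.149],"turn": [0,0,0]},
])

```text
time_s: 4.8
position: [522.5, 233.2, 0.8]
tcp_rot: [-3.141, 0.001, 0.665]
wrist_force: [0.5, -1.1, 0.0]
opening: 85.8
```

```bash
python3 - <<'E'
from plan import *
done(1,0,149,0)
from meas import *
p=snapshot("wrist");save(p,"w4");s=sensors.observe()
print(s["position"],s["tcp_rot"],s["wrist_force"])
E
```

```text
cmd [522.75 233.92   1.34] 38.16
[523.30425946 233.64473614   1.93751235] [ 3.14112500e+00 -9.10917753e-04  6.65420356e-01] [ 0.23458037 -0.00774373  0.19566203]
```

View pics/w4.png

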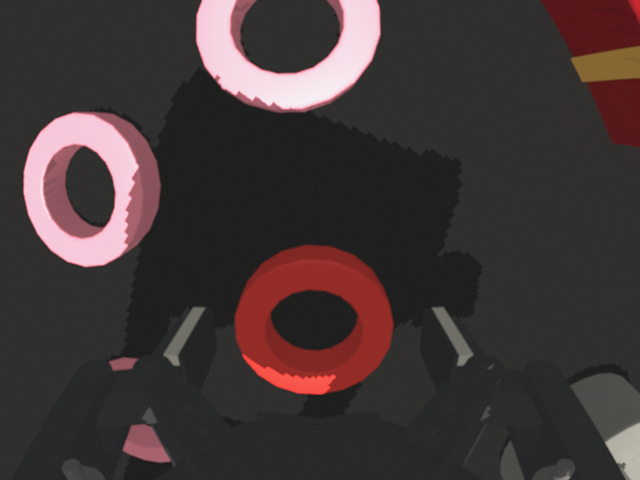

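The ring sits between the pads, centred at (314,320). Closing.

>>> step_arm([
  {"offset": [0,0,0],"turn": [0,0,0]},
  {"offset": [0,0,0],"turn": [0,0,0]},
  {"offset": [0,0,0],"turn": [0,0,0]},
  {"offset": [0,0,0],"turn": [0,0,0]},
  {"offset": [0,0,0],"turn": [0,0,0]},
  {"offset": [0,0,0],"turn": [0,0,0]},
  {"offset": [0,0,0],"turn": [0,0,0]},
  {"offset": [0,0,0],"turn": [0,0,0]},
], claw=1, force=35)

```text
time_s: 5.65
position: [524.3, 234.5, 3.7]
tcp_rot: [3.14, -0.004, 0.666]
wrist_force: [-1.3, -0.8, 6.6]
opening: 61.6
```

```bash
python3 - <<'E'
from plan import *
to(524,30,200,50); to(522.75,233.92,180,38.16)
from meas import *
p=snapshot("wrist");save(p,"w5");s=sensors.observe()
print(s["position"],s["tcp_rot"],s["wrist_force"],s["opening"])
W=zmask(p,0,0,True);z=W[...,2]
h=hsv(p);m=((h[...,0]<8)|(h[...,0]>172))&(h[...,1]>120)&(np.hypot(W[...,0]-523,W[...,1]-234)<42)&(z>10)&(z<26)
R=Ro.from_euler('xyz',s["tcp_rot"]).as_matrix()
q,e=outer(p,m,18,True,32); print(q,e,"tool",R.T@(np.r_[q[:2],18]-s["position"]))
E
```

```text
offset mm [-125.   161.1 -198.7] turnz -11.8 dist 284.7
offset mm [  -0.     0.  -178.7] turnz -0.0 dist 178.7
[524.26857672 234.5289836    3.6927542 ] [ 3.14006328 -0.00390025  0.6662445 ] [-0.16578602  0.28032558  6.55057266] 61.585708415756685
[524.6850415  233.79952472  32.09917864] 0.6442447174702653 tool [ -0.06762758   0.85273465 -14.30633096]
```

View pics/w5.png

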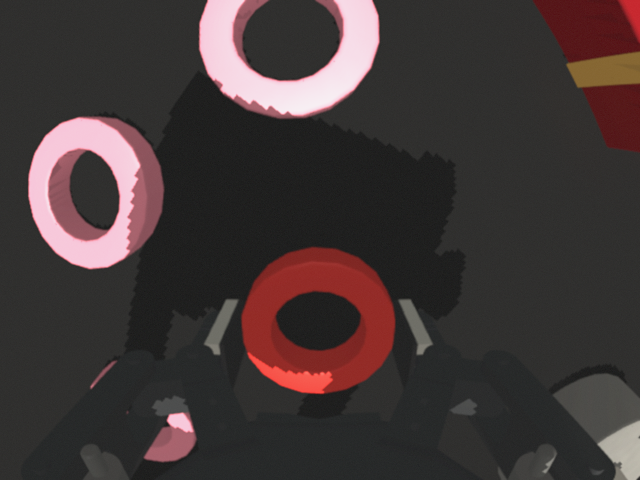

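Gripped at 61.6 mm opening, with 6.6 N upward on the tool from the pads pressing the ring onto the table. I'll lift.

>>> step_arm([
  {"offset": [0,0,-0.005],"turn": [0,0,0]},
  {"offset": [0,0,-0.02],"turn": [0,0,0]},
  {"offset": [0,0,-0.05],"turn": [0,0,0]},
  {"offset": [0,0,-0.09],"turn": [0,0,0]},
  {"offset": [0,0,-0.13],"turn": [0,0,0]},
  {"offset": [0,0,-0.16],"turn": [0,0,0]},
  {"offset": [0,0,-0.179],"turn": [0,0,0]},
  {"offset": [0,0,-0.179],"turn": [0,0,0]},
])

```text
time_s: 6.5
position: [524.6, 234.6, 185.5]
tcp_rot: [3.138, -0.009, 0.666]
wrist_force: [1.3, -0.5, -0.6]
opening: 61.6
```

```bash
python3 - <<'E'
from plan import *
done(0,0,-179,0)
to(546,30.2,180,50.5)
from meas import *
s=sensors.observe();p=snapshot("wrist");save(p,"w6")
print(s["position"],s["tcp_rot"],s["wrist_force"],s["opening"])
R=Ro.from_euler('xyz',s["tcp_rot"]).as_matrix()
W=zmask(p,0,0,True); T=(W-s["position"])@R
h=hsv(p);m=((h[...,0]<8)|(h[...,0]>172))&(h[...,1]>120)&(np.hypot(T[...,0],T[...,1])<45)&(abs(T[...,2])<40)
t=T[m]; 
m2=m&(T[...,2]<np.percentile(t[:,2],70)); 
A=np.c_[t[:,:2],np.ones(len(t))]
print(np.percentile(t[:,2],[5,50,90]),"n",len(t))
u=T[m&(T[...,2]<np.percentile(t[:,2],50)+3)];A=np.c_[u[:,:2],np.ones(len(u))];c=np.linalg.lstsq(A,u[:,2],rcond=None)[0];print("plane",c)
zt=s["position"][2]-c[2]
q,e=outer(p,m,zt,True,32);print(q,e,"tool",R.T@(np.r_[q[:2],zt]-s["position"]))
E
```

```text
cmd [522.75 233.92 180.34] 38.16
offset mm [-107.6  174.5    0.3] turnz -12.3 dist 205.0
[524.63908244 234.61867098 185.52517714] [ 3.13842896 -0.00851684  0.66616309] [ 1.26345163 -0.52092433 -0.58154581] 61.617992071814236
[-15.87340186 -14.73386765  -5.46283885] n 13720
plane [ 3.23396843e-03 -3.12773103e-05 -1.48788782e+01]
[525.98931944 234.72491621  32.43184844] 1.0441560965575412 tool [  1.25388977   0.79791778 -14.8662884 ]
```

View pics/w6.png

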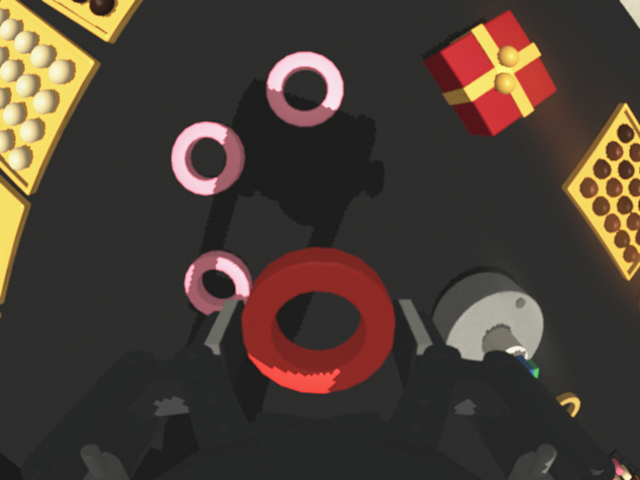

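The ring is held flat, at (318,320) in the view. I'll carry it over the mast at the same yaw.

```bash
python3 - <<'E'
from plan import *
to(545.0,30.5,155,38.16)
from h import *
s=sensors.observe();print(s["position"],s["time_s"])
E
```

```text
offset mm [-108.2  173.7   25.3] turnz -0.0 dist 206.2
[523.53635824 234.26941783 182.65740981] 6.55
```

>>> step_arm([
  {"offset": [-0.01,0.017,0],"turn": [0,0,0]},
  {"offset": [-0.032,0.052,0],"turn": [0,0,0]},
  {"offset": [-0.058,0.092,0],"turn": [0,0,0]},
  {"offset": [-0.08,0.128,0.005],"turn": [0,0,0]},
  {"offset": [-0.098,0.157,0.015],"turn": [0,0,0]},
  {"offset": [-0.108,0.174,0.025],"turn": [0,0,0]},
  {"offset": [-0.108,0.174,0.025],"turn": [0,0,0]},
  {"offset": [-0.108,0.174,0.025],"turn": [0,0,0]},
])

```text
time_s: 7.35
position: [544.2, 30.4, 153.4]
tcp_rot: [-3.139, 0.003, 0.665]
wrist_force: [0.6, 0.2, -1.2]
opening: 61.5
```

```bash
python3 - <<'E'
from plan import *
done(-108,174,25,0)
from meas import *
s=sensors.observe();p=snapshot("wrist");save(p,"w7");np.savez("w7.npz",**p)
print(s["position"],s["tcp_rot"],s["wrist_force"],s["opening"]);s=sensors.observe();print(s["position"])
E
```

```text
cmd [545.34  30.38 155.34] 38.16
[544.20993485  30.41205031 153.36113954] [-3.13851874e+00  2.53192006e-03  6.65023836e-01] [ 0.61366203  0.15046296 -1.23565754] 61.534320123261764
[544.67139555  31.00111755 154.17867024]
```

View pics/w7.png

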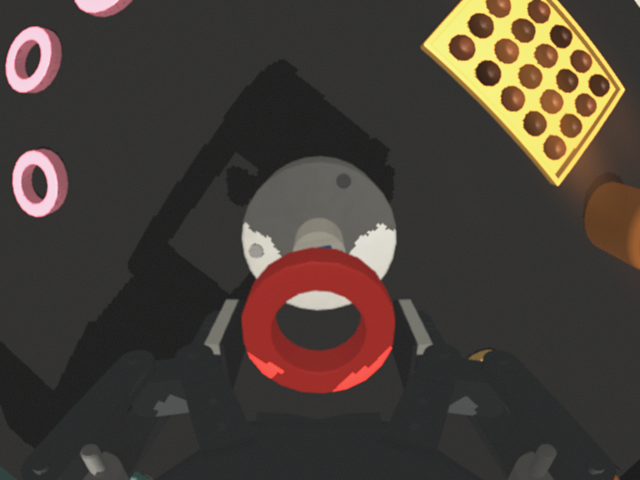

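```bash
python3 - <<'E'
from meas import *
p=dict(np.load("w7.npz"))
W=zmask(p,0,0,True);z=W[...,2]
m=(np.hypot(W[...,0]-546,W[...,1]-30)<70)&(z>40)&(z<58)
c,_=cv2.findContours(m.astype(np.uint8),cv2.RETR_EXTERNAL,cv2.CHAIN_APPROX_NONE);c=max(c,key=cv2.contourArea)[:,0,:].astype(float)
w=at_z(p,c,50,True)[:,:2]; r=np.hypot(w[:,0]-546,w[:,1]-30); k=r>51
f=circ(w[k],55);print(f,k.sum())
pos=np.array([544.4,30.7,153.8]);R=Ro.from_euler('xyz',[np.pi,0,.665]).as_matrix()
print("foot in tool",R.T@(np.r_[f[0][:2],50]-pos))
# ring inner hole top edge: use hole contour at ring top z
h=hsv(p);m=((h[...,0]<8)|(h[...,0]>172))&(h[...,1]>120)&(np.abs(z-168)<6)
q,e=outer(p,m,168.3,True,32);print(q,e,"ring tool",R.T@(np.r_[q[:2],168.3]-pos), np.median(z[m]))
E
```

```text
(array([546.84840761,  31.11161009,  53.93589461]), np.float64(0.36358700507260133)) 313
foot in tool [  2.18068081   1.18690939 103.8       ]
[544.70911186  29.79808163  31.75870036] 0.4809576170299116 ring tool [ -0.31329166   0.900475   -14.5       ] 168.2361380523608
```

```bash
python3 - <<'E'
from plan import *
to(546.1,31.3,104,38.16)
from h import *
s=sensors.observe();print(s["position"],s["time_s"])
E
```

```text
offset mm [ 1.2 -0.3 51.3] turnz -0.0 dist 51.4
[544.67139555  31.00111755 154.17867024] 7.4
```

>>> step_arm([
  {"offset": [0.0012,0,0],"turn": [0,0,0]},
  {"offset": [0.0012,0,0.01],"turn": [0,0,0]},
  {"offset": [0.0012,0,0.02],"turn": [0,0,0]},
  {"offset": [0.0012,0,0.028],"turn": [0,0,0]},
  {"offset": [0.0012,0,0.033],"turn": [0,0,0]},
  {"offset": [0.0012,0,0.038],"turn": [0,0,0]},
  {"offset": [0.0012,0,0.042],"turn": [0,0,0]},
  {"offset": [0.0012,0,0.046],"turn": [0,0,0]},
])

```text
time_s: 8.2
position: [546.4, 31.1, 109.2]
tcp_rot: [3.141, -0.0, 0.666]
wrist_force: [-0.4, 0.2, -0.4]
opening: 61.5
```

```bash
python3 - <<'E'
from plan import *
done(1.2,0,46,0)
from meas import *
s=sensors.observe();p=snapshot("wrist");save(p,"w8");np.savez("w8.npz",**p)
print(s["position"],s["tcp_rot"],s["wrist_force"],s["opening"]);s=sensors.observe();print(s["position"],s["wrist_force"])
cv2.imwrite("pics/w8c.png",cv2.resize(p["image"][220:420,200:440][:,:,::-1],None,fx=3,fy=3))
E
```

```text
cmd [546.29  31.12 109.34] 38.16
[546.41700205  31.07243443 109.15050494] [ 3.14128022e+00 -2.66261638e-04  6.65964906e-01] [-0.41412448  0.24760256 -0.43707834] 61.512361253174426
[545.95885932  31.09115549 108.35138336] [ 0.69231651 -0.54975701 -2.25814904]
```

View pics/w8c.png

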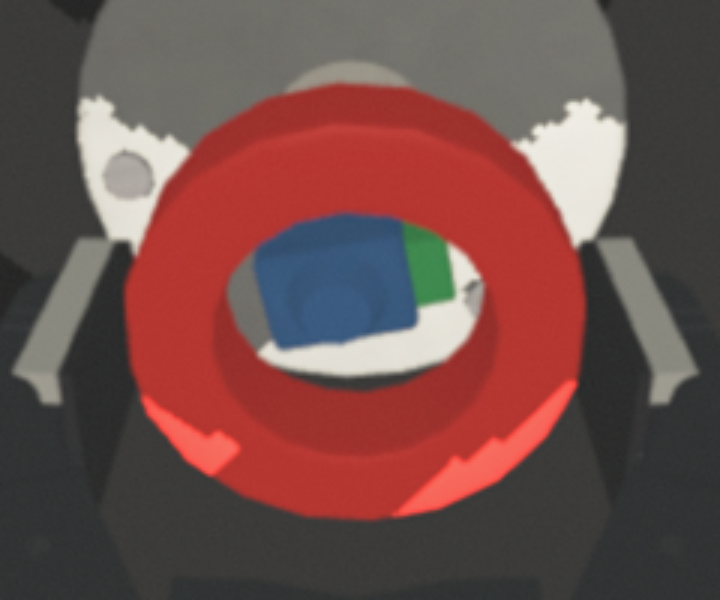

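The crop shows the blue head and green button inside the ring hole, laterally centred, with no contact force. Continuing down.

>>> step_arm([
  {"offset": [0,0,0.006],"turn": [0,0,0]},
  {"offset": [0,0,0.012],"turn": [0,0,0]},
  {"offset": [0,0,0.017],"turn": [0,0,0]},
  {"offset": [0,0,0.021],"turn": [0,0,0]},
  {"offset": [0,0,0.025],"turn": [0,0,0]},
  {"offset": [0,0,0.029],"turn": [0,0,0]},
  {"offset": [0,0,0.033],"turn": [0,0,0]},
  {"offset": [0,0,0.037],"turn": [0,0,0]},
])

```text
time_s: 9.05
position: [546.3, 31.1, 72.0]
tcp_rot: [3.141, -0.0, 0.666]
wrist_force: [0.4, 0.0, -1.4]
opening: 61.9
```

```bash
python3 - <<'E'
from plan import *
done(0,0,37,0)
from meas import *
s=sensors.observe()
print(s["position"],s["tcp_rot"],s["wrist_force"],s["opening"])
E
```

```text
cmd [546.29  31.12  72.34] 38.16
[546.32671356  31.11797906  72.03626414] [ 3.14141916e+00 -7.54055680e-05  6.66010215e-01] [ 0.37554128  0.00749087 -1.377317  ] 61.916889113922466
```

>>> step_arm([
  {"offset": [0,0,0.004],"turn": [0,0,0]},
  {"offset": [0,0,0.008],"turn": [0,0,0]},
  {"offset": [0,0,0.012],"turn": [0,0,0]},
  {"offset": [0,0,0.015],"turn": [0,0,0]},
  {"offset": [0,0,0.017],"turn": [0,0,0]},
  {"offset": [0,0,0.018],"turn": [0,0,0]},
  {"offset": [0,0,0.018],"turn": [0,0,0]},
  {"offset": [0,0,0.018],"turn": [0,0,0]},
])

```text
time_s: 9.85
position: [546.4, 31.1, 54.5]
tcp_rot: [3.141, -0.0, 0.666]
wrist_force: [-0.7, -0.6, -1.3]
opening: 62.0
```

```bash
python3 - <<'E'
from plan import *
done(0,0,18,0)
from meas import *
s=sensors.observe()
print(s["position"],s["tcp_rot"],s["wrist_force"],s["opening"])
E
```

```text
cmd [546.29  31.12  54.34] 38.16
[546.40982805  31.0827908   54.46495625] [ 3.14128597e+00 -2.03508902e-04  6.66029778e-01] [-0.73960089 -0.55459263 -1.26095311] 62.02153185214915
```

Release the ring, with a short dwell before rising.

>>> step_arm([
  {"offset": [0,0,0],"turn": [0,0,0]},
  {"offset": [0,0,0],"turn": [0,0,0]},
  {"offset": [0,0,0],"turn": [0,0,0]},
  {"offset": [0,0,0],"turn": [0,0,0]},
  {"offset": [0,0,-0.005],"turn": [0,0,0]},
  {"offset": [0,0,-0.02],"turn": [0,0,0]},
  {"offset": [0,0,-0.05],"turn": [0,0,0]},
  {"offset": [0,0,-0.09],"turn": [0,0,0]},
], claw=0)

```text
time_s: 10.65
position: [545.1, 31.2, 144.4]
tcp_rot: [-3.139, 0.003, 0.666]
wrist_force: [0.4, 0.4, 0.6]
opening: 85.5
```

```bash
python3 - <<'E'
from plan import *
done(0,0,-90,0)
to(460,-40,235,38.16)
to(527,-203.5,150,38.16)
from meas import *
s=sensors.observe();p=snapshot("wrist");save(p,"w9")
print(s["position"],s["wrist_force"],s["opening"])
E
```

```text
cmd [546.29  31.12 144.34] 38.16
offset mm [-111.8    2.6  -90.7] turnz -0.0 dist 144.0
offset mm [-160.1  172.6   -5.7] turnz -0.0 dist 235.5
[545.05354732  31.16104091 144.41753457] [0.44689464 0.36497322 0.55380543] 85.54417194640074
```

View pics/w9.png

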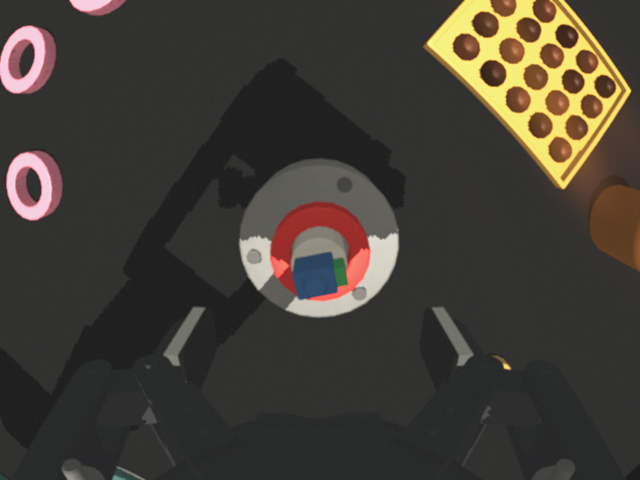

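The red ring lies flat on the foot, at (320,255). On to the gold ring.

>>> step_arm([
  {"offset": [-0.01,0.011,-0.005],"turn": [0,0,0]},
  {"offset": [-0.035,0.037,-0.006],"turn": [0,0,0]},
  {"offset": [-0.067,0.072,-0.006],"turn": [0,0,0]},
  {"offset": [-0.1,0.107,-0.006],"turn": [0,0,0]},
  {"offset": [-0.13,0.14,-0.006],"turn": [0,0,0]},
  {"offset": [-0.15,0.162,-0.006],"turn": [0,0,0]},
  {"offset": [-0.16,0.173,-0.006],"turn": [0,0,0]},
  {"offset": [-0.16,0.173,-0.006],"turn": [0,0,0]},
])

```text
time_s: 11.5
position: [526.6, -205.6, 149.8]
tcp_rot: [-3.141, 0.001, 0.663]
wrist_force: [-0.0, 1.6, 0.6]
opening: 85.1
```

```bash
python3 - <<'E'
from plan import *
done(-160,173,-6,0)
from meas import *
import time
s=sensors.observe();p=snapshot("wrist");p=snapshot("wrist");save(p,"w10");s=sensors.observe()
print(s["position"],s["tcp_rot"])
W=zmask(p,0,0,True);z=W[...,2]
m=(np.hypot(W[...,0]-527,W[...,1]+203)<42)&(z>8)&(z<22)
q,e=outer(p,m,14,True,28);print(q,e,m.sum(),np.median(z[m]))
R=Ro.from_euler('xyz',s["tcp_rot"]).as_matrix();print("tool",R.T@(np.r_[q[:2],14]-s["position"]))
to(q[0],q[1],1,38.16)
E
```

```text
cmd [ 527.37 -203.76  150.34] 38.16
[ 527.17107796 -202.94063663  150.03863288] [-3.14022234e+00 -3.18289760e-04  6.66151600e-01]
[ 527.68690118 -203.78353678   27.46760516] 0.34643041555324433 2188 14.629483946482054
tool [ -0.1586393    1.16786784 136.03711665]
offset mm [  0.2   0.2 149.3] turnz -0.0 dist 149.3
```

View pics/w10.png

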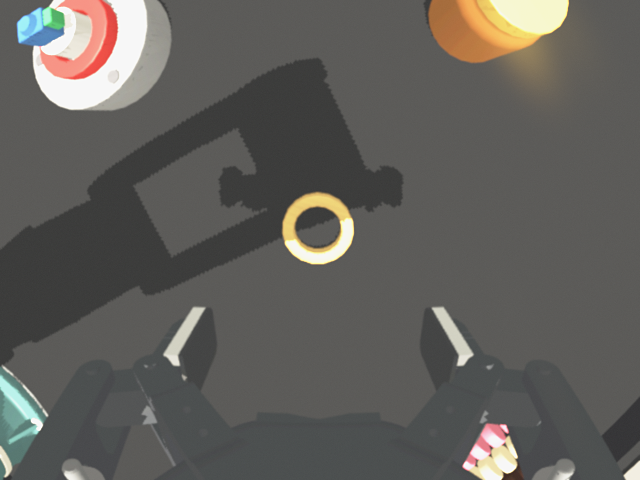

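Gold ring at (318,228) in the view, nothing near it. I'll descend.

>>> step_arm([
  {"offset": [0,0,0.01],"turn": [0,0,0]},
  {"offset": [0,0,0.035],"turn": [0,0,0]},
  {"offset": [0,0,0.07],"turn": [0,0,0]},
  {"offset": [0,0,0.1],"turn": [0,0,0]},
  {"offset": [0,0,0.125],"turn": [0,0,0]},
  {"offset": [0,0,0.14],"turn": [0,0,0]},
  {"offset": [0,0,0.147],"turn": [0,0,0]},
  {"offset": [0,0,0.147],"turn": [0,0,0]},
])

```text
time_s: 12.4
position: [527.1, -202.9, 2.6]
tcp_rot: [-3.14, 0.001, 0.667]
wrist_force: [-0.5, -1.0, -0.5]
opening: 85.1
```

>>> step_arm([
  {"offset": [0,0,0],"turn": [0,0,0]},
  {"offset": [0,0,0],"turn": [0,0,0]},
  {"offset": [0,0,0],"turn": [0,0,0]},
  {"offset": [0,0,0],"turn": [0,0,0]},
  {"offset": [0,0,0],"turn": [0,0,0]},
  {"offset": [0,0,0],"turn": [0,0,0]},
  {"offset": [0,0,0],"turn": [0,0,0]},
  {"offset": [0,0,0],"turn": [0,0,0]},
], claw=1, force=35)

```text
time_s: 13.2
position: [528.7, -204.5, 5.4]
tcp_rot: [3.138, -0.002, 0.666]
wrist_force: [-0.1, -0.3, 4.9]
opening: 53.2
```

```bash
python3 - <<'E'
from plan import *
done(0,0,147,0)
from meas import *
s=sensors.observe();p=snapshot("wrist");save(p,"w11");s=sensors.observe()
print(s["position"],s["tcp_rot"],s["wrist_force"],s["opening"])
W=zmask(p,0,0,True);z=W[...,2]
h=hsv(p)
m=(np.hypot(W[...,0]-527,W[...,1]+203)<34)&(z>9)&(z<22)&(h[...,1]>60)
q,e=outer(p,m,14,True,28);print(q,e,m.sum(),np.median(z[m]))
R=Ro.from_euler('xyz',s["tcp_rot"]).as_matrix();print("tool",R.T@(np.r_[q[:2],14]-s["position"]))
E
```

```text
cmd [ 527.37 -203.76    3.34] 38.16
[ 528.76418363 -204.48271775    5.37216154] [ 3.13799579e+00 -1.81215474e-03  6.65887253e-01] [ 0.03731122 -0.27872548  6.80439453] 53.201375732422086
[ 530.2517097  -203.78438564   26.85513108] 1.707620690004405 6466 14.533815110341948
tool [ 1.61677631  0.40080327 -8.62353693]
```

View pics/w11.png

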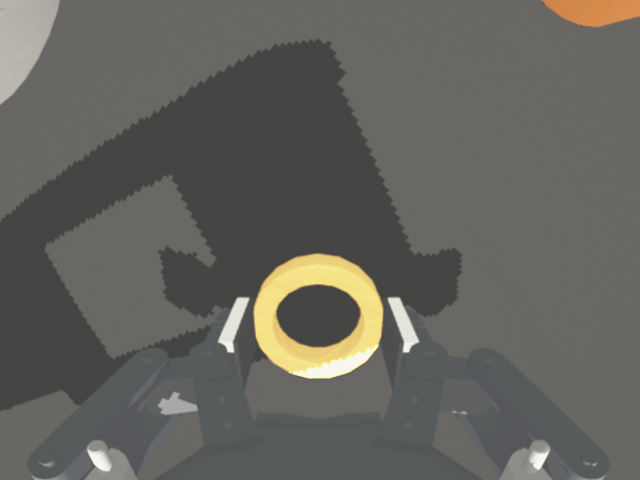

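The gold ring is gripped at 53 mm opening, centred at (318,316). I'll lift.

>>> step_arm([
  {"offset": [0,0,-0.005],"turn": [0,0,0]},
  {"offset": [0,0,-0.02],"turn": [0,0,0]},
  {"offset": [0,0,-0.05],"turn": [0,0,0]},
  {"offset": [0,0,-0.09],"turn": [0,0,0]},
  {"offset": [0,0,-0.13],"turn": [0,0,0]},
  {"offset": [0,0,-0.15],"turn": [0,0,0]},
  {"offset": [0,0,-0.16],"turn": [0,0,0]},
  {"offset": [0,0,-0.16],"turn": [0,0,0]},
])

```text
time_s: 14.05
position: [528.0, -204.1, 165.3]
tcp_rot: [3.138, -0.001, 0.666]
wrist_force: [0.2, 0.6, -1.2]
opening: 53.1
```

```bash
python3 - <<'E'
from plan import *
done(0,0,-160,0)
to(546.2,31.2,163.3,38.16)
from meas import *
p=snapshot("wrist");s=sensors.observe();p=snapshot("wrist");save(p,"w12")
print(s["position"],s["tcp_rot"],s["wrist_force"],s["opening"])
R=Ro.from_euler('xyz',s["tcp_rot"]).as_matrix()
W=zmask(p,0,0,True);T=(W-s["position"])@R
m=(np.hypot(T[...,0],T[...,1])<31)&(T[...,2]<-3)&(T[...,2]>-14)
zt=s["position"][2]-np.median(T[m][:,2]);print("ztop tool",np.median(T[m][:,2]))
u=T[m];c=np.linalg.lstsq(np.c_[u[:,:2],np.ones(len(u))],u[:,2],rcond=None)[0];print(c)
# hole: innermost contour of m
cs,hi=cv2.findContours(m.astype(np.uint8),cv2.RETR_CCOMP,cv2.CHAIN_APPROX_NONE)
for k,cc in enumerate(cs):
    if len(cc)>60:
        q,e=circ(at_z(p,cc[:,0,:].astype(float),zt,True)[:,:2],25);print(hi[0][k],q,e,R.T@(np.r_[q[:2],zt]-s["position"]))
E
```

```text
cmd [ 527.37 -203.76  163.34] 38.16
offset mm [ 160.  -173.1    0. ] turnz -0.0 dist 235.7
[ 527.13407686 -203.69602812  163.2126806 ] [-3.14151130e+00  1.59934550e-04  6.65991396e-01] [-0.5400756  -0.37984854 -0.73248577] 53.173640468794325
ztop tool -9.156836279923105
[-3.95032405e-04  2.03366221e-03 -8.78457395e+00]
[-1  1  3 -1] [ 527.98314317 -203.98676765   28.06466094] 0.8222941027112904 [ 0.48653008  0.75245116 -9.15697545]
[33 31 -1  2] [ 528.86861491 -203.33550674   17.65578471] 0.4294247637190963 [ 1.58515498  0.78744062 -9.15715401]
```

View pics/w12.png

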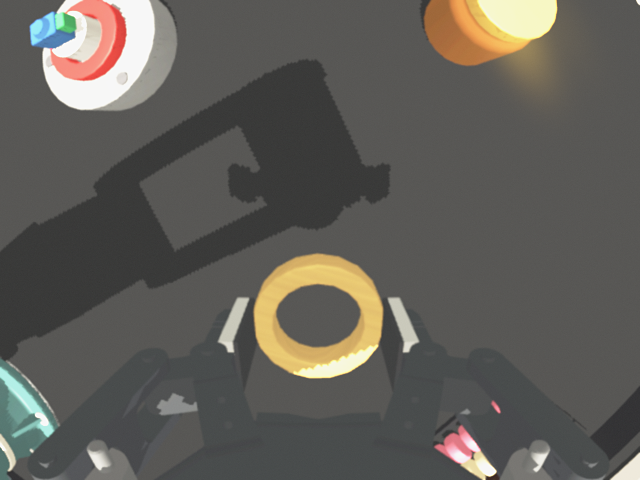

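Gold ring held flat. Now over the mast.

>>> step_arm([
  {"offset": [0.01,-0.011,0],"turn": [0,0,0]},
  {"offset": [0.035,-0.037,0],"turn": [0,0,0]},
  {"offset": [0.067,-0.072,0],"turn": [0,0,0]},
  {"offset": [0.1,-0.108,0],"turn": [0,0,0]},
  {"offset": [0.13,-0.141,0],"turn": [0,0,0]},
  {"offset": [0.15,-0.163,0],"turn": [0,0,0]},
  {"offset": [0.16,-0.173,0],"turn": [0,0,0]},
  {"offset": [0.16,-0.173,0],"turn": [0,0,0]},
])

```text
time_s: 14.95
position: [545.5, 33.2, 162.0]
tcp_rot: [-3.14, 0.002, 0.669]
wrist_force: [0.6, -0.3, -2.2]
opening: 52.9
```

```bash
python3 - <<'E'
from plan import *
done(160,-173,0,0)
to(546.1,31.0,122,38.16)
from meas import *
p=snapshot("wrist");p=snapshot("wrist");s=sensors.observe();save(p,"w13")
print(s["position"],s["tcp_rot"],s["wrist_force"],s["opening"])
W=zmask(p,0,0,True);z=W[...,2];R=Ro.from_euler('xyz',s["tcp_rot"]).as_matrix()
m=(np.hypot(W[...,0]-546,W[...,1]-30)<70)&(z>40)&(z<58)
c,_=cv2.findContours(m.astype(np.uint8),cv2.RETR_EXTERNAL,cv2.CHAIN_APPROX_NONE);c=max(c,key=cv2.contourArea)[:,0,:].astype(float)
w=at_z(p,c,50,True)[:,:2]; r=np.hypot(w[:,0]-546,w[:,1]-30); k=r>51
f=circ(w[k],55);print(f,k.sum());print("foot in tool",R.T@(np.r_[f[0][:2],50]-s["position"]))
E
```

```text
cmd [546.29  31.12 163.34] 38.16
offset mm [-0.2 -0.  41.3] turnz -0.0 dist 41.3
[545.86113246  30.60219677 162.45835027] [-3.14134523e+00  1.89717322e-03  6.66084164e-01] [-1.00294907 -1.45650986 -0.87540711] 53.03054010180855
(array([546.75086728,  31.03284137,  54.02379148]), np.float64(0.412355318974297)) 324
foot in tool [  1.17900317   0.23900938 112.45626019]
```

View pics/w13.png

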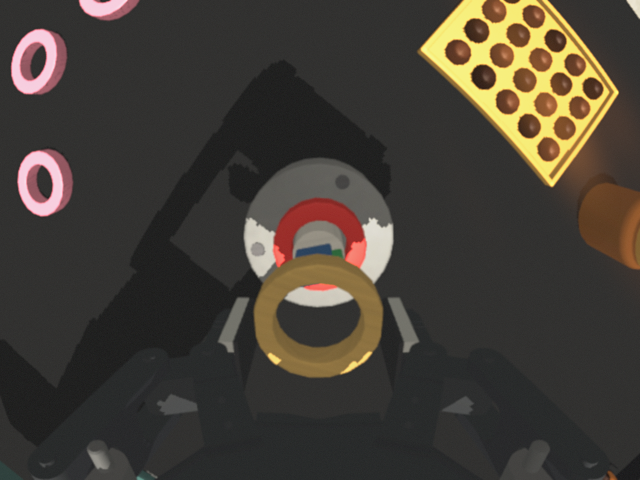

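The gold ring is above the mast and laterally aligned (foot centre column 319, ring column 318). Descend into the head zone.

>>> step_arm([
  {"offset": [0,0,0.005],"turn": [0,0,0]},
  {"offset": [0,0,0.015],"turn": [0,0,0]},
  {"offset": [0,0,0.027],"turn": [0,0,0]},
  {"offset": [0,0,0.036],"turn": [0,0,0]},
  {"offset": [0,0,0.042],"turn": [0,0,0]},
  {"offset": [0,0,0.046],"turn": [0,0,0]},
  {"offset": [0,0,0.05],"turn": [0,0,0]},
  {"offset": [0,0,0.053],"turn": [0,0,0]},
])

```text
time_s: 15.85
position: [546.4, 31.2, 110.2]
tcp_rot: [3.141, -0.0, 0.666]
wrist_force: [0.9, 1.3, -0.2]
opening: 53.1
```

```bash
python3 - <<'E'
from plan import *
done(0,0,53,0)
from meas import *
p=snapshot("wrist");s=sensors.observe()
print(s["position"],s["tcp_rot"],s["wrist_force"],s["opening"])
cv2.imwrite("pics/w14.png",cv2.resize(p["image"][220:420,200:440][:,:,::-1],None,fx=3,fy=3))
E
```

```text
cmd [546.29  31.12 110.34] 38.16
[546.12344549  31.17688272 109.72540248] [-3.14138323e+00  4.09141579e-04  6.66180299e-01] [ 0.74910334  0.48885159 -1.33156522] 53.07441765530694
```

View pics/w14.png

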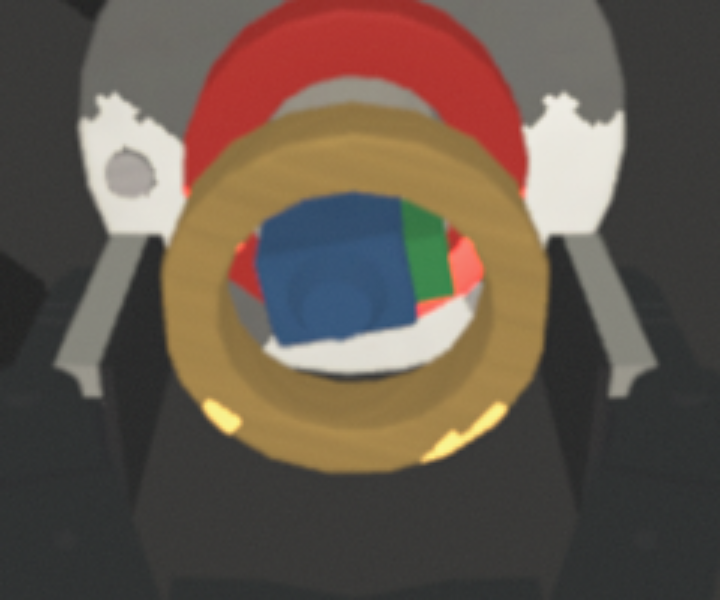

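The head is inside the gold ring without contact. Down 36 mm, leaving about 1 mm.

>>> step_arm([
  {"offset": [0,0,0.006],"turn": [0,0,0]},
  {"offset": [0,0,0.013],"turn": [0,0,0]},
  {"offset": [0,0,0.02],"turn": [0,0,0]},
  {"offset": [0,0,0.026],"turn": [0,0,0]},
  {"offset": [0,0,0.031],"turn": [0,0,0]},
  {"offset": [0,0,0.034],"turn": [0,0,0]},
  {"offset": [0,0,0.036],"turn": [0,0,0]},
  {"offset": [0,0,0.036],"turn": [0,0,0]},
])

```text
time_s: 16.7
position: [546.2, 31.1, 74.1]
tcp_rot: [-3.141, 0.0, 0.666]
wrist_force: [0.5, 0.2, -0.3]
opening: 52.9
```

```bash
python3 - <<'E'
from plan import *
done(0,0,36,0)
from meas import *
s=sensors.observe()
print(s["position"],s["tcp_rot"],s["wrist_force"],s["opening"])
E
```

```text
cmd [546.29  31.12  74.34] 38.16
[546.15444116  31.14086858  74.06056396] [-3.14141990e+00  3.53249335e-04  6.66084921e-01] [ 0.45967501  0.16122337 -0.25263122] 52.946221020268915
```

>>> step_arm([
  {"offset": [0,0,0],"turn": [0,0,0]},
  {"offset": [0,0,0],"turn": [0,0,0]},
  {"offset": [0,0,0],"turn": [0,0,0]},
  {"offset": [0,0,0],"turn": [0,0,0]},
  {"offset": [0,0,-0.005],"turn": [0,0,0]},
  {"offset": [0,0,-0.02],"turn": [0,0,0]},
  {"offset": [0,0,-0.045],"turn": [0,0,0]},
  {"offset": [0,0,-0.075],"turn": [0,0,0]},
], claw=0)

```text
time_s: 17.5
position: [545.8, 31.2, 150.3]
tcp_rot: [-3.141, 0.001, 0.666]
wrist_force: [0.6, -0.3, 0.1]
opening: 85.8
```

```bash
python3 - <<'E'
from plan import *
done(0,0,-75,0)
from meas import *
p=snapshot("wrist");p=snapshot("wrist");save(p,"w15");s=sensors.observe();np.savez("w15.npz",**p)
print(s["position"],s["wrist_force"],s["opening"])
W=zmask(p,0,0,True);z=W[...,2];h=hsv(p)
n=np.hypot(W[...,0]-546,W[...,1]-31)
g=(n<30)&(n>18)&(h[...,0]>10)&(h[...,0]<35)&(h[...,1]>90);print("gold z",np.percentile(z[g],[10,50,90]),g.sum())
u=W[g&(abs(z-np.median(z[g]))<3)];print(np.linalg.lstsq(np.c_[u[:,:2]-[546,31],np.ones(len(u))],u[:,2],rcond=None)[0])
hd=h.copy();bl=(n<25)&(h[...,0]>85)&(h[...,0]<130)&(h[...,1]>90)&(z>100)
print("blue",W[bl].mean(0))
E
```

```text
cmd [546.29  31.12 149.34] 38.16
[549.66910775  31.00828513 156.28396297] [ 0.16396321 -0.11484338 -0.28207825] 85.36940837626285
gold z [80.52975483 82.58007102 83.49571252] 2949
[-3.17058378e-03 -4.20031195e-03  8.26443624e+01]
blue [546.66255246  33.69411023 112.0328957 ]
```

View pics/w15.png

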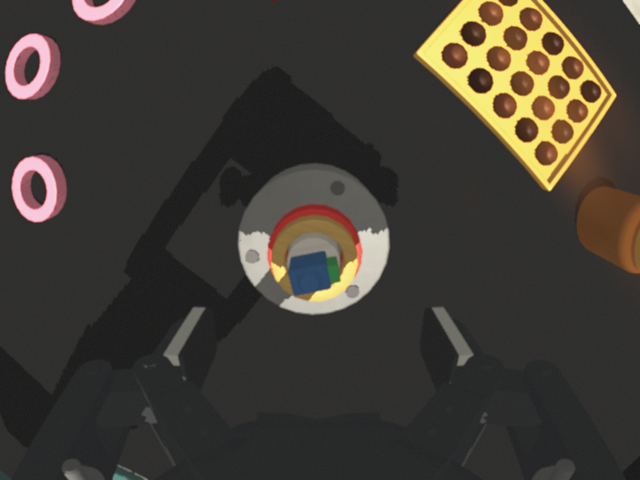

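Both rings lie flat on the foot (gold's top measured at 82.6 mm against 82 expected), with the head at (310,272) and the button at (333,268). Next I'll turn the jaws onto the foot's x axis.

```bash
python3 - <<'E'
from plan import *
to(544.9,32.0,150,50.4)
from h import *
s=sensors.observe();print(s["position"])
E
```

```text
offset mm [-0.5 -1.5 -0.7] turnz -12.2 dist 1.8
[549.66910775  31.00828513 156.28396297]
```

>>> step_arm([
  {"offset": [0,0,0],"turn": [0,0,-2]},
  {"offset": [-0.0005,-0.001,0],"turn": [0,0,-5]},
  {"offset": [-0.0005,-0.0015,0],"turn": [0,0,-8]},
  {"offset": [-0.0005,-0.0015,0],"turn": [0,0,-11]},
  {"offset": [-0.0005,-0.0015,0],"turn": [0,0,-12.2]},
  {"offset": [-0.0005,-0.0015,0],"turn": [0,0,-12.2]},
  {"offset": [-0.0005,-0.0015,0],"turn": [0,0,-12.2]},
  {"offset": [-0.0005,-0.0015,0],"turn": [0,0,-12.2]},
])

```text
time_s: 18.4
position: [545.0, 32.0, 149.3]
tcp_rot: [3.141, 0.0, 0.879]
wrist_force: [0.3, 0.6, -0.1]
opening: 85.3
```

```bash
python3 - <<'E'
from plan import *
done(-0.5,-1.5,0,-12.2)
from meas import *
p=snapshot("wrist");save(p,"w16");np.savez("w16.npz",**p);s=sensors.observe()
print(s["position"],s["tcp_rot"])
h=hsv(p);R=Ro.from_euler('xyz',s["tcp_rot"]).as_matrix()
W=zmask(p,0,0,True);n=np.hypot(W[...,0]-546,W[...,1]-31)
bl=(n<30)&(h[...,0]>90)&(h[...,0]<130)&(h[...,1]>90)
v=np.argwhere(bl)[:,::-1];print(v.min(0),v.max(0))
cv2.imwrite("pics/w16c.png",cv2.resize(p["image"][220:340,240:400][:,:,::-1],None,fx=5,fy=5,interpolation=cv2.INTER_CUBIC))
E
```

```text
cmd [544.97  31.99 149.34] 50.36
[544.9554313   31.97824956 149.32055293] [3.14149096e+00 6.73469555e-05 8.78621815e-01]
[296 253] [336 292]
```

View pics/w16c.png

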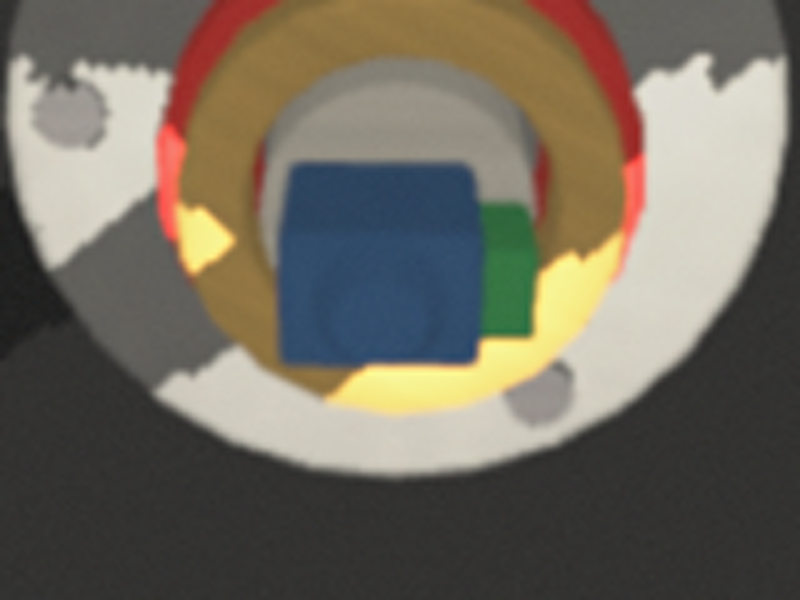

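The head is square to the image axes, so the yaw is aligned; the button faces right at (342,270). Descend to the gripping height.

>>> step_arm([
  {"offset": [0,0,0.006],"turn": [0,0,0]},
  {"offset": [0,0,0.017],"turn": [0,0,0]},
  {"offset": [0,0,0.03],"turn": [0,0,0]},
  {"offset": [0,0,0.043],"turn": [0,0,0]},
  {"offset": [0,0,0.053],"turn": [0,0,0]},
  {"offset": [0,0,0.059],"turn": [0,0,0]},
  {"offset": [0,0,0.061],"turn": [0,0,0]},
  {"offset": [0,0,0.061],"turn": [0,0,0]},
])

```text
time_s: 19.25
position: [544.9, 32.0, 88.1]
tcp_rot: [-3.141, 0.0, 0.879]
wrist_force: [0.2, -0.3, -0.1]
opening: 85.5
```

```bash
python3 - <<'E'
from plan import *
done(0,0,61,0)
from meas import *
p=snapshot("wrist");save(p,"w17");s=sensors.observe()
print(s["position"],s["tcp_rot"],s["wrist_force"])
E
```

```text
cmd [544.97  31.99  88.34] 50.36
[545.25016589  31.97812941  88.63744586] [ 3.14097314e+00 -3.78216017e-04  8.78945368e-01] [ 0.01615262  0.06108763 -0.47755357]
```

View pics/w17.png

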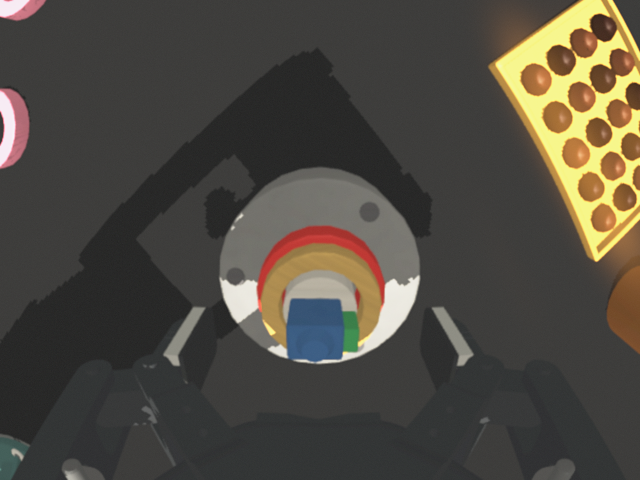

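Head is between the pads, at (315,335). Closing on it.

>>> step_arm([
  {"offset": [0,0,0],"turn": [0,0,0]},
  {"offset": [0,0,0],"turn": [0,0,0]},
  {"offset": [0,0,0],"turn": [0,0,0]},
  {"offset": [0,0,0],"turn": [0,0,0]},
  {"offset": [0,0,0],"turn": [0,0,0]},
  {"offset": [0,0,0],"turn": [0,0,0]},
  {"offset": [0,0,0],"turn": [0,0,0]},
  {"offset": [0,0,0],"turn": [0,0,0]},
], claw=1, force=45)

```text
time_s: 20.1
position: [544.5, 32.6, 89.1]
tcp_rot: [-3.14, -0.0, 0.879]
wrist_force: [-3.8, 2.4, 5.5]
opening: 20.9
```

```bash
python3 - <<'E'
from meas import *
p=snapshot("wrist");save(p,"w18");s=sensors.observe()
print(s["position"],s["tcp_rot"],s["wrist_force"],s["torque"],s["opening"])
E
```

```text
[544.51800378  32.57738808  89.09425259] [-3.14049967e+00 -3.49558865e-04  8.78996797e-01] [-4.10820207  1.75378385  6.23454867] [ 0.35334009  0.59943543 -0.15778513] 20.87362913129432
```

View pics/w18.png

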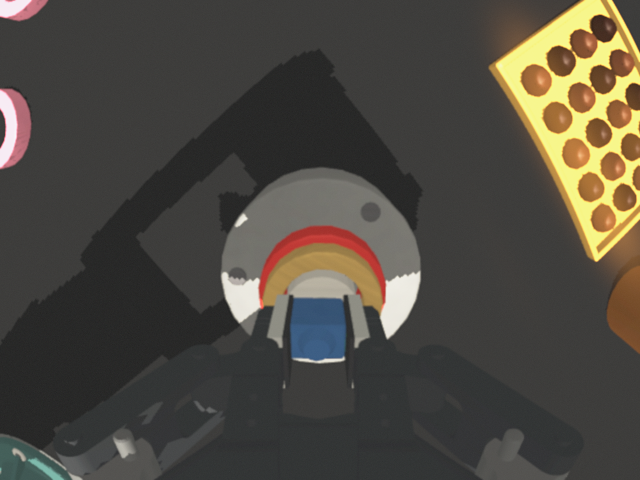

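The opening reads 20.9; corrected for the roughly 2.5 mm under-reading seen on both rings, that is about 23.3 mm, so the button is in. Pull up slowly.

>>> step_arm([
  {"offset": [0,0,-0.003],"turn": [0,0,0]},
  {"offset": [0,0,-0.008],"turn": [0,0,0]},
  {"offset": [0,0,-0.014],"turn": [0,0,0]},
  {"offset": [0,0,-0.02],"turn": [0,0,0]},
  {"offset": [0,0,-0.026],"turn": [0,0,0]},
  {"offset": [0,0,-0.032],"turn": [0,0,0]},
  {"offset": [0,0,-0.037],"turn": [0,0,0]},
  {"offset": [0,0,-0.04],"turn": [0,0,0]},
])

```text
time_s: 20.95
position: [544.4, 32.4, 128.7]
tcp_rot: [-3.14, 0.0, 0.879]
wrist_force: [-2.4, 4.8, -4.4]
opening: 21.3
```

```bash
python3 - <<'E'
from plan import *
done(0,0,-40,0)
from meas import *
s=sensors.observe();p=snapshot("wrist");save(p,"w19")
print(s["position"],s["tcp_rot"],s["wrist_force"],s["opening"])
E
```

```text
cmd [544.97  31.99 128.34] 50.36
[544.43904503  32.39298382 128.71696957] [-3.14026205e+00  2.09448481e-04  8.79134133e-01] [-2.42684161  4.81084819 -4.42114753] 21.2884964781818
```

View pics/w19.png

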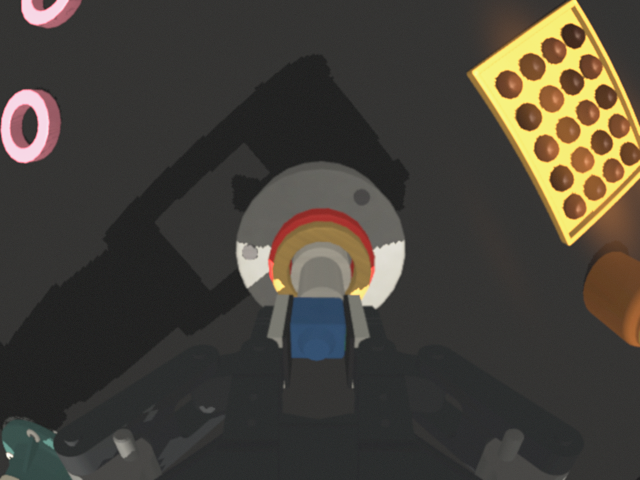

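The head stays in the same place in the gripper (317,330), the thick tube is sliding out, and the rings stay home. Continue up.

>>> step_arm([
  {"offset": [0,0,-0.004],"turn": [0,0,0]},
  {"offset": [0,0,-0.01],"turn": [0,0,0]},
  {"offset": [0,0,-0.016],"turn": [0,0,0]},
  {"offset": [0,0,-0.022],"turn": [0,0,0]},
  {"offset": [0,0,-0.028],"turn": [0,0,0]},
  {"offset": [0,0,-0.034],"turn": [0,0,0]},
  {"offset": [0,0,-0.039],"turn": [0,0,0]},
  {"offset": [0,0,-0.042],"turn": [0,0,0]},
])

```text
time_s: 21.8
position: [544.5, 32.2, 170.5]
tcp_rot: [-3.14, 0.0, 0.879]
wrist_force: [-3.1, 4.1, -6.2]
opening: 21.2
```

```bash
python3 - <<'E'
from plan import *
done(0,0,-42,0)
from meas import *
s=sensors.observe()
print(s["position"],s["tcp_rot"],s["wrist_force"],s["opening"])
E
```

```text
cmd [544.97  31.99 170.34] 50.36
[544.53826622  32.20101286 170.5453262 ] [-3.14049284e+00  4.15478039e-04  8.79057358e-01] [-3.13697682  4.11324768 -6.24675753] 21.187745384819877
```

>>> step_arm([
  {"offset": [0,0,-0.002],"turn": [0,0,0]},
  {"offset": [0,0,-0.004],"turn": [0,0,0]},
  {"offset": [0,0,-0.006],"turn": [0,0,0]},
  {"offset": [0,0,-0.008],"turn": [0,0,0]},
  {"offset": [0,0,-0.009],"turn": [0,0,0]},
  {"offset": [0,0,-0.01],"turn": [0,0,0]},
  {"offset": [0,0,-0.011],"turn": [0,0,0]},
  {"offset": [0,0,-0.011],"turn": [0,0,0]},
])

```text
time_s: 22.6
position: [544.3, 32.1, 179.3]
tcp_rot: [-3.139, 0.002, 0.879]
wrist_force: [-1.1, 4.7, -15.3]
opening: 20.7
```

```bash
python3 - <<'E'
from plan import *
done(0,0,-11,0)
from meas import *
s=sensors.observe()
print(s["position"],s["tcp_rot"],s["wrist_force"],s["opening"])
E
```

```text
cmd [544.97  31.99 181.34] 50.36
[544.3196382   32.13342968 179.32636028] [-3.13915490e+00  1.65597457e-03  8.79032727e-01] [ -1.12373904   4.67700276 -15.29374619] 20.731509671882375
```

The hard stop is reached: 90.2 mm of lift with a 15 N pull. Hold and check.

>>> step_arm([
  {"offset": [0,0,0],"turn": [0,0,0]},
  {"offset": [0,0,0],"turn": [0,0,0]},
  {"offset": [0,0,0],"turn": [0,0,0]},
  {"offset": [0,0,0],"turn": [0,0,0]},
  {"offset": [0,0,0],"turn": [0,0,0]},
  {"offset": [0,0,0],"turn": [0,0,0]},
  {"offset": [0,0,0],"turn": [0,0,0]},
  {"offset": [0,0,0],"turn": [0,0,0]},
])

```text
time_s: 23.4
position: [544.2, 32.1, 179.5]
tcp_rot: [-3.139, 0.002, 0.879]
wrist_force: [0.7, 4.0, -24.8]
opening: 21.1
```

```bash
python3 - <<'E'
from meas import *
s=sensors.observe();p=snapshot("wrist");save(p,"w20")
print(s["position"],s["tcp_rot"],s["wrist_force"],s["opening"])
W=zmask(p,0,0,True);z=W[...,2];h=hsv(p);n=np.hypot(W[...,0]-546,W[...,1]-31)
g=(n<30)&(n>18)&(h[...,0]>10)&(h[...,0]<35)&(h[...,1]>90)&(z<120);print("gold z",np.percentile(z[g],[10,50,90]),g.sum())
b=(n<25)&(h[...,0]>95)&(h[...,0]<130)&(h[...,1]>90);print("blue z",np.percentile(z[b],[5,50,95]))
p=snapshot("scene");cv2.imwrite("pics/s20.png",cv2.resize(p["image"][180:300,240:400][:,:,::-1],None,fx=5,fy=5))
E
```

```text
[544.20392345  32.08612518 179.45600555] [-3.13914863e+00  1.85268670e-03  8.78997659e-01] [  0.7235918    3.96692453 -24.82051497] 21.0549434001483
gold z [80.02390677 82.55857103 83.52306296] 2289
blue z [182.23556995 201.55474375 207.21481146]
```

View pics/w20.png

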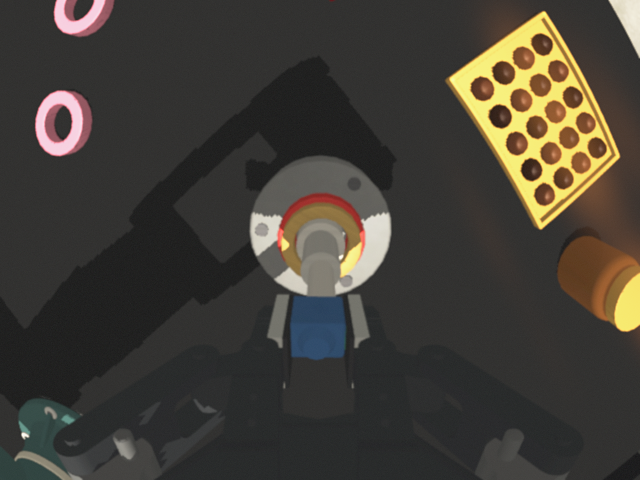

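View pics/s20.png

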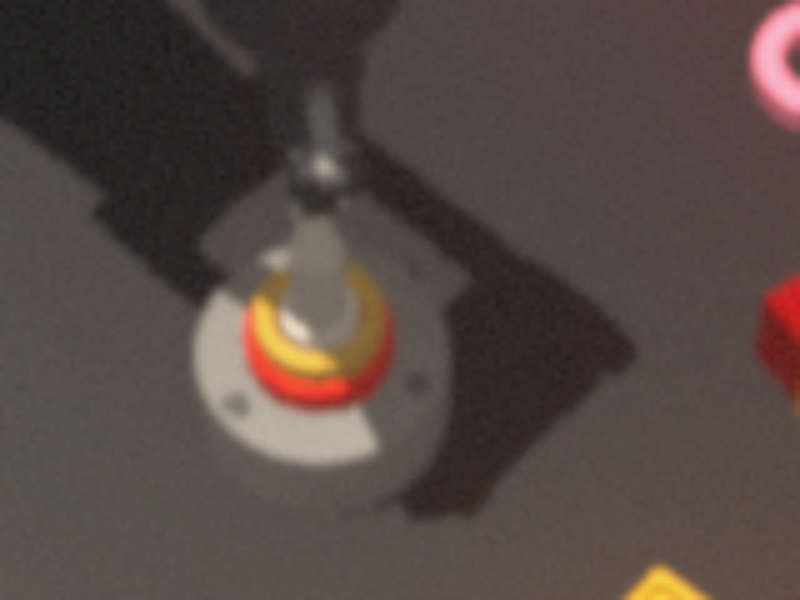

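Both stops are reached and the rings are home, but the pull is creeping up (15 → 25 N) because the arm integrates the position error. I'll back the command off to hold a steady pull.

>>> step_arm([
  {"offset": [0,0,0.001],"turn": [0,0,0]},
  {"offset": [0,0,0.0017],"turn": [0,0,0]},
  {"offset": [0,0,0.0017],"turn": [0,0,0]},
  {"offset": [0,0,0.0017],"turn": [0,0,0]},
  {"offset": [0,0,0.0017],"turn": [0,0,0]},
  {"offset": [0,0,0.0017],"turn": [0,0,0]},
  {"offset": [0,0,0.0017],"turn": [0,0,0]},
  {"offset": [0,0,0.0017],"turn": [0,0,0]},
])

```text
time_s: 24.3
position: [544.4, 32.1, 179.4]
tcp_rot: [-3.14, 0.001, 0.879]
wrist_force: [-0.8, 4.8, -21.2]
opening: 21.2
```

>>> step_arm([
  {"offset": [0,0,0],"turn": [0,0,0]},
  {"offset": [0,0,0],"turn": [0,0,0]},
  {"offset": [0,0,0],"turn": [0,0,0]},
  {"offset": [0,0,0],"turn": [0,0,0]},
  {"offset": [0,0,0],"turn": [0,0,0]},
  {"offset": [0,0,0],"turn": [0,0,0]},
  {"offset": [0,0,0],"turn": [0,0,0]},
  {"offset": [0,0,0],"turn": [0,0,0]},
])

```text
time_s: 25.1
position: [544.4, 32.1, 179.4]
tcp_rot: [-3.14, 0.001, 0.879]
wrist_force: [-0.9, 5.1, -21.4]
opening: 21.1
```

The pull is steady at about 21 N, with no slip and a constant opening. Handing in.

```bash
python3 - <<'E'
from plant import sensors,arm
s=sensors.observe();print(s["time_s"],s["position"],s["wrist_force"],s["opening"])
print(arm.hand_in())
E
```

```text
25.1 [544.38560226  32.09013049 179.38857632] [ -0.93965218   5.0532574  -21.41502098] 21.101229749618987
the job is handed in; nothing more can be done
None
```

I threaded the red ring and then the gold ring onto the mast, squeezed the green button, and pulled the head up to the second stop. I handed in at 25.1 s while still holding it there.

**Last checks:**
- **Lift:** about 90.3 mm, up against the hard stop, with a steady pull of 21 N.
- **Button:** the opening reads 21.1 mm. It read about 2.5 mm low on both rings, so the real grip is about 23.5 mm, which puts the button about 4.5 mm in. I worked this out from the opening, not from seeing the button.
- **Rings:** the gold ring's top measured 82.6 mm against the 82 mm expected, and it lies flat on the red one, which I saw resting on the foot. The fingers are about 97 mm above them.
- **Bystanders:** the arm never went near the tray, gift box or jar. In the later wrist views that showed the tray and jar they looked unmoved; I did not measure any of the three.

**Disagreements:** the pull crept up from 15 to 25 N at the stop, so I backed the command off by 1.7 mm, after which it held steady. The camera estimates of the mast axis differed by about 1 mm, and both rings went on without touching it.

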